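# Make up the resin-printing caddy

### The job

Make up the caddy for the next resin print: fit the plate whose two holes match the caddy's dowels down flat over both dowels, lay the straight-tipped tweezers centred across both notched saddles, and stand the two six-sided spacers upright, one in each cell of the divided bin. Leave the look-alikes (the plate with close-set holes, the bent-tip tweezers and the round spacer) where they are.

Things in the scene. Friction and masses are not known exactly. Their poses are not given: they have to be found in the camera images.
- dowel_base: Black base 8 mm thick with two upright steel dowels. One of three fixed inserts, each 135 x 80 mm, side by side (85 mm pitch, in any order) in the flat aluminium caddy. Origin: centre of its underside, 3 mm above the bench; x along its 135 mm length, z up. Dowels: 8 mm diameter, at x = +35 and -35 mm (y = 0), rising 18 mm above the base top (to z = 26 mm), top 5 mm tapered to 3 mm. A seated plate's underside is at z = 8 mm.
- saddle_rest: Black tool rest with two grey saddles. One of three fixed inserts, each 135 x 80 mm, side by side (85 mm pitch, in any order) in the flat aluminium caddy. Origin: centre of its underside, 3 mm above the bench; x along its 135 mm length, z up. Saddles: 8 mm thick, at x = +42 and -42 mm, each with a square notch 30 mm wide centred on y = 0; notch floor at z = 14 mm, ears to z = 24 mm; between the saddles the floor is 4 mm thick and open. A tool lies along x in both notches.
- cell_bin: Black open bin, divided across its length into two equal cells. One of three fixed inserts, each 135 x 80 mm, side by side (85 mm pitch, in any order) in the flat aluminium caddy. Origin: centre of its underside, 3 mm above the bench; x along its 135 mm length, z up. Cells about 63 x 74 mm inside, centres at x = +33 and -33 mm (y = 0); floor top about z = 3 mm, walls and divider 3 mm thick, to z = 14 mm.
- wide_plate: aluminium plate 100 x 50 x 6 mm with two through-holes of 13 mm, one each side of the middle on the long centre line, 70 mm apart centre to centre. On its middle stands a grip block 22 mm long (x) x 14 mm wide (y), its top 30 mm above the plate's underside. Origin: centre of the underside; x along the plate, z up. Its holes match the dowels; it fits either way round. About 120 g, lies flat on a mat.
- close_plate: aluminium plate 100 x 50 x 6 mm with two through-holes of 13 mm, one each side of the middle on the long centre line, 44 mm apart centre to centre. On its middle stands a grip block 22 mm long (x) x 14 mm wide (y), its top 30 mm above the plate's underside. Origin: centre of the underside; x along the plate, z up. Look-alike: holes close together, does not fit the dowels; to be left. About 120 g, lies flat on a mat.
- straight_tweezers: stainless tweezers lying on their side (both arms seen from above), about 130 mm long, 8 mm tall, tips straight and pointed, in line with the arms. In the middle 36 mm both arms run parallel, 14 mm wide over all: grip there across y. Rigid, about 30 g. Origin: underside, at the middle of that grip zone (65 mm from the rear end); x towards the tips, z up. Either end may point either way on the rest.
- bent_tweezers: stainless tweezers lying on their side (both arms seen from above), about 130 mm long, 8 mm tall, the last 30 mm bent about 45 degrees to one side. In the middle 36 mm both arms run parallel, 14 mm wide over all: grip there across y. Rigid, about 30 g. Origin: underside, at the middle of that grip zone (65 mm from the rear end); x towards the tips, z up. Look-alike, to be left.
- hex_1: white printed spacer, six-sided, 34 mm across flats (39 mm over corners), 36 mm tall, standing upright, with a small dark bore (12 mm) on top; about 40 g. Origin: centre of the underside; x is square to one pair of flats (other pairs at 60 and 120 degrees), z up. One of two identical ones: either may go in either cell.
- hex_2: white printed spacer, six-sided, 34 mm across flats (39 mm over corners), 36 mm tall, standing upright, with a small dark bore (12 mm) on top; about 40 g. Origin: centre of the underside; x is square to one pair of flats (other pairs at 60 and 120 degrees), z up. One of two identical ones: either may go in either cell.
- round_spacer: white printed spacer, round, 34 mm diameter, 36 mm tall, upright, with a wide dark bore (23 mm) on top. Look-alike, to be left. Origin: centre of the underside.
Not all that is in view belongs to the job. What is shaped like the straight_tweezers but purple is not meant. What is shaped like the dowel_base but green is not meant.

How it is judged (in metres and radians):
At the end, for the whole second after the job is handed in: Wide-hole plate flat over both dowels (centre within 7 mm); straight tweezers level in both notches (within 22 mm along, 14 mm across, 0.3 rad); one six-sided spacer upright on the floor of each cell; look-alikes moved under 30 mm, upright; all at rest (horizontal distance between wide_plate and dowel_base below 0.007 m and z of wide_plate in the frame of dowel_base between 0.005 and 0.0105 m and angle between the x axis of wide_plate and the x axis of dowel_base, either way round below 0.15 rad and angle between wide_plate's own z axis and vertical below 0.05 rad and y of straight_tweezers in the frame of saddle_rest between -0.014 and 0.014 m and x of straight_tweezers in the frame of saddle_rest between -0.022 and 0.022 m and z of straight_tweezers in the frame of saddle_rest between 0.011 and 0.018 m and angle between the x axis of straight_tweezers and the x axis of saddle_rest, either way round below 0.3 rad and angle between straight_tweezers's own z axis and vertical below 0.12 rad and (((x of hex_1 in the frame of cell_bin between 0.014 and 0.053 m and y of hex_1 in the frame of cell_bin between -0.024 and 0.024 m and z of hex_1 in the frame of cell_bin between -0.002 and 0.008 m and angle between hex_1's own z axis and vertical below 0.1 rad) and (x of hex_2 in the frame of cell_bin between -0.053 and -0.014 m and y of hex_2 in the frame of cell_bin between -0.024 and 0.024 m and z of hex_2 in the frame of cell_bin between -0.002 and 0.008 m and angle between hex_2's own z axis and vertical below 0.1 rad)) or ((x of hex_1 in the frame of cell_bin between -0.053 and -0.014 m and y of hex_1 in the frame of cell_bin between -0.024 and 0.024 m and z of hex_1 in the frame of cell_bin between -0.002 and 0.008 m and angle between hex_1's own z axis and vertical below 0.1 rad) and (x of hex_2 in the frame of cell_bin between 0.014 and 0.053 m and y of hex_2 in the frame of cell_bin between -0.024 and 0.024 m and z of hex_2 in the frame of cell_bin between -0.002 and 0.008 m and angle between hex_2's own z axis and vertical below 0.1 rad))) and linear speed of each of wide_plate, straight_tweezers, hex_1, hex_2, close_plate, bent_tweezers, round_spacer below 0.01 m/s and distance of each of close_plate, bent_tweezers, round_spacer from where it was at the start of the episode below 0.03 m and angle between each of close_plate, bent_tweezers, round_spacer's own z axis and vertical below 0.2 rad); the robot touches nothing.
It also fails if it takes over 120 s, if anything falls off the work surface, if the arm or the gripper's body presses on something with over 40 N, if the wrist force passes 120 N, or if a joint passes its speed limit or range.

### The arm

A 6-joint arm with a two-finger parallel gripper is mounted at the origin on the work surface. World frame = base frame: x ahead of the robot, y to its left, z up, the work surface at z = 0. Lengths are in mm, angles in rad, forces in N, time in s.
With the tool pointing down it reaches from about 300 to 1000 mm from the base axis. Payload 5.1 kg.
Tool frame: the origin (TCP) lies between the finger pads; the fingertips stand 19 mm ahead of it and the grasp point (between the pads) is the TCP (robot.tip_reach is the distance from the TCP to the fingertips, in mm); z points along the fingers, y is the direction in which the jaws open and shut (so a half turn about z gives the same grasp; the last joint's range is limited). The gripper opens to 95 mm and grips with 3 to 60 N. Pads are 20 mm wide; open, the fingers measure 119 mm over their backs; the gripper's body (75 mm by 180 mm) begins 59 mm behind the grasp point.
Start: joints at [-1.33, 0.124, 1.65, -0, 1.367, -0.083], TCP at [206.779, -616.22, 233.656] pointing down, gripper open.
Joint ranges: [-2.61, 2.61], [-1.02, 2.33], [0.03, 2.71], [-1.35, 4.49], [0.32, 2.68], [-2.91, 2.91]. Speed limits (rad/s): [2.57, 2.57, 3.14, 3.14, 3.14, 3.14].

### API

Orientations are given as a unit quaternion [w, x, y, z].
In Python, from bench import robot gives the robot as it stands.
- The arm moves only by the tool apply_moves, never from a script. Its argument "deltas" is a list of rows, each an object with "slide": the shift along the tool's x, y, z in cm, a list of three; "angular": the turn, a rotation vector about the tool's x, y, z in rad, a list of three; "grip": the closure, from -1 (fully open) to 1 (shut). A call has 1 to 10 rows; each row shifts and turns the pose as measured when the row begins, along the tool's axes as they then stand; what a row does not reach is not made up. A row lasts 1/8 s, in which the tool goes at most 62.5 mm and 10.7 degrees, less where a joint would pass 70% of its speed; a pose out of reach is approached as far as the arm can. A call with a gripper value outside its range is refused whole. The fingers move at their own pace and stop on an object; "force" is the grip in N (left out, the last holds). Time passes only in rows, so rows that do not move let the fingers close. It gives the time, the measured TCP pose, the force and the opening at its end, in the units of the state.
- robot.get_obs(): the state, without advancing time (a new reading comes with each control period).
- robot.read_camera(name): name is "side" or "top"; returns (picture, depth): 480x640x3 uint8, red, green, blue; 480x640 float32, mm along the optical axis (not along the pixel's ray), 0 where there is no reading.
- robot.calibration(name): a dict with "camera_matrix" (3x3 intrinsics, pixels), "k1" (the pictures are not rectified: a ray, as slopes to the right and down, at radius r is drawn at 1 + k1 r^2 times it, then the intrinsics apply), "xyz" and "orientation" of the camera in the world. Camera axes: x right, y up, looking along -z (the intrinsics and any distortion apply to the point x, -y, -z); pixel columns grow to the right and rows downward; lengths in mm; the calibration is good to about 2 mm. A picture is of the moment at which its call begins. calibration takes no time and is no camera call.
- robot.close_job(): hands the job in, once; it reports no verdict.
The state is a dict: "clock": time; "q": joint angles; "qvel": joint speeds; "tau": joint torques, N m; "position": TCP position; "ee_rot": TCP orientation; "force": force on the tool from outside, world axes, zero at the start; "moment": the same for the moment, N m; "grip_width": finger opening in mm.
Only numpy, scipy, OpenCV 4.12 (cv2) and the standard library are available. Lean on these libraries where they do the work, as an engineer would, in place of code of your own. Each camera call takes 0.05 s, during which the arm holds its last target.

## Working session

There is one attempt and no reset: what is moved stays moved. The work goes in short steps, Python scripts to look and compute and a tool call to move; the robot and the scene stay as the last step left them, time stands still between calls to the robot, and variables do not carry over. Pictures are saved under pics/ and viewed, and the job is handed in when it is done.

Besides the shell and the picture viewer there is one more tool, called after "Emit:" as name([rows], argument=value, ...), one row to a line, values as JSON. apply_moves: Moves the arm, as the interface text tells. Its arguments: {"type":"object","properties":{"deltas":{"type":"array","items":{"type":"object","properties":{"slide":{"type":"array","items":{"type":"number"}},"angular":{"type":"array","items":{"type":"number"}},"grip":{"type":"number"}}}},"force":{"type":"number"}},"required":["deltas"]}

```bash
mkdir -p pics; ls
python3 - <<'E'
from bench import robot
import cv2, numpy as np
print(robot.get_obs())
for n in ["side","top"]:
    print(n, robot.calibration(n))
    p,d=robot.read_camera(n)
    cv2.imwrite(f"pics/{n}0.png",p[:,:,::-1]); np.save(f"{n}0.npy",d); print((d>0).mean(), d[d>0].min(), d.max())
E
```

```text
pics
{'clock': 0.0, 'q': array([-1.32958548e+00,  1.24498945e-01,  1.65161664e+00, -1.87845898e-05,
        1.36747175e+00, -8.26094847e-02]), 'qvel': array([ 0.00157618, -0.00010212,  0.00017378, -0.00015249,  0.00046296,
       -0.00061837]), 'tau': array([-2.18018990e-04, -4.17601776e+01, -3.59930706e+01,  7.75245368e-02,
        4.93833655e-02, -1.79356821e-04]), 'position': array([ 206.64821319, -615.67115659,  232.42488699]), 'ee_rot': array([-9.93479582e-04,  9.86920361e-01,  1.61205481e-01, -8.81750860e-05]), 'force': array([ 0.42795972, -0.75474178, -0.2799087 ]), 'moment': array([-0.00385716, -0.00158899,  0.03068531]), 'grip_width': 94.67738449835372}
side {'camera_matrix': array([[620.41152293,   0.        , 331.13468415],
       [  0.        , 620.41152293, 240.75262733],
       [  0.        ,   0.        ,   1.        ]]), 'k1': -0.09006947288988035, 'xyz': array([ 318.52961537, -734.64536317,  947.05820728]), 'orientation': array([ 0.93579389,  0.34413867, -0.02858124, -0.07100345])}
0.995859375 379.7536 3261.712
top {'camera_matrix': array([[447.08788356,   0.        , 323.6432966 ],
       [  0.        , 447.08788356, 241.25972859],
       [  0.        ,   0.        ,   1.        ]]), 'k1': -0.07789583519987028, 'xyz': array([373.29410091,  -1.32638721, 948.1541009 ]), 'orientation': array([ 0.7067602 ,  0.04689356, -0.02917881, -0.70529399])}
0.9960091145833333 376.47006 1876.169
```

View pics/top0.png

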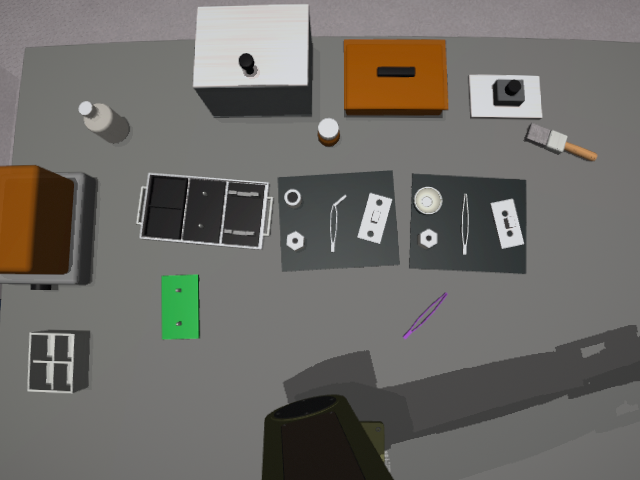

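View pics/side0.png

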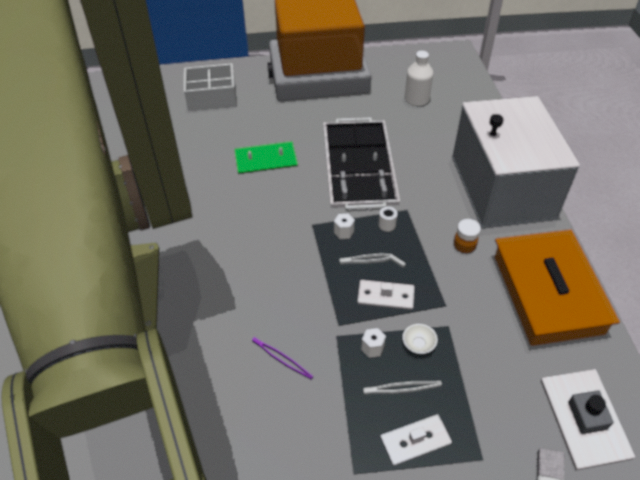

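The top view shows the caddy at the upper left, with the bin at (166,208), the dowel base at (204,210) and the saddle rest at (241,212). On mat A are the round spacer (293,198), a hex (295,240), the bent tweezers (336,220) and a plate (375,218). On mat B are a bowl, a hex (428,238), the straight tweezers (465,223) and another plate (507,223). The purple tweezers are at (425,315) and the green base at (180,307).

Next I'll crop in close to check these.

```bash
cat > h.py <<'E'
import numpy as np, cv2
from scipy.spatial.transform import Rotation as R
from bench import robot
def cal(n):
    c=robot.calibration(n); q=c["orientation"]; Rm=R.from_quat([q[1],q[2],q[3],q[0]]).as_matrix()
    return c["camera_matrix"],c["k1"],np.array(c["xyz"]),Rm
def rays(n,uv):
    K,k,o,Rm=cal(n); uv=np.asarray(uv,float).reshape(-1,1,2)
    s=cv2.undistortPoints(uv,K,np.array([k,0,0,0,0.])).reshape(-1,2)
    d=np.c_[s[:,0],-s[:,1],-np.ones(len(s))]@Rm.T
    return o,d
def onplane(n,uv,z):
    o,d=rays(n,uv); return o+d*((z-o[2])/d[:,2])[:,None]
def atdepth(n,uv,dep):
    o,d=rays(n,uv); return o+d*np.asarray(dep).reshape(-1,1)
def proj(n,P):
    K,k,o,Rm=cal(n); c=(np.asarray(P,float).reshape(-1,3)-o)@Rm
    s=np.c_[c[:,0]/-c[:,2],-c[:,1]/-c[:,2]]; r2=(s**2).sum(1,keepdims=True); s=s*(1+k*r2)
    return s*K[0,0]+K[:2,2]
def tri(uv1,uv2,n1="top",n2="side"):
    o1,d1=rays(n1,uv1); o2,d2=rays(n2,uv2); out=[]
    for a,b in zip(d1,d2):
        t=np.linalg.lstsq(np.c_[a,-b],o2-o1,rcond=None)[0]; p=o1+t[0]*a; q=o2+t[1]*b
        out.append(np.r_[(p+q)/2,np.linalg.norm(p-q)])
    return np.array(out)
E
python3 - <<'E'
import cv2
t=cv2.imread('pics/top0.png'); s=cv2.imread('pics/side0.png')
def cr(im,x0,y0,x1,y1,k,n): cv2.imwrite(f'pics/{n}.png',cv2.resize(im[y0:y1,x0:x1],None,fx=k,fy=k,interpolation=cv2.INTER_CUBIC))
cr(t,270,165,535,280,3,'ct'); cr(t,130,165,285,255,5,'cc'); cr(s,310,110,480,470,1.65,'cs')
cr(s,310,110,480,260,4,'cs1');cr(s,310,215,480,365,4,'cs2');cr(s,330,320,480,470,4,'cs3')
E
```

```text
(no output)
```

View pics/ct.png

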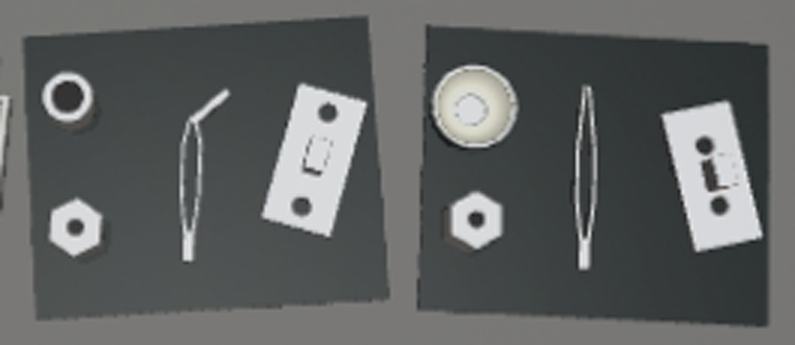

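View pics/cc.png

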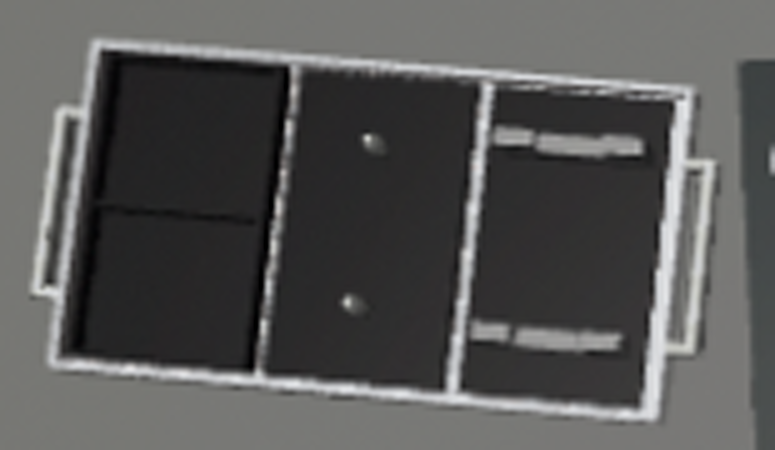

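View pics/cs1.png

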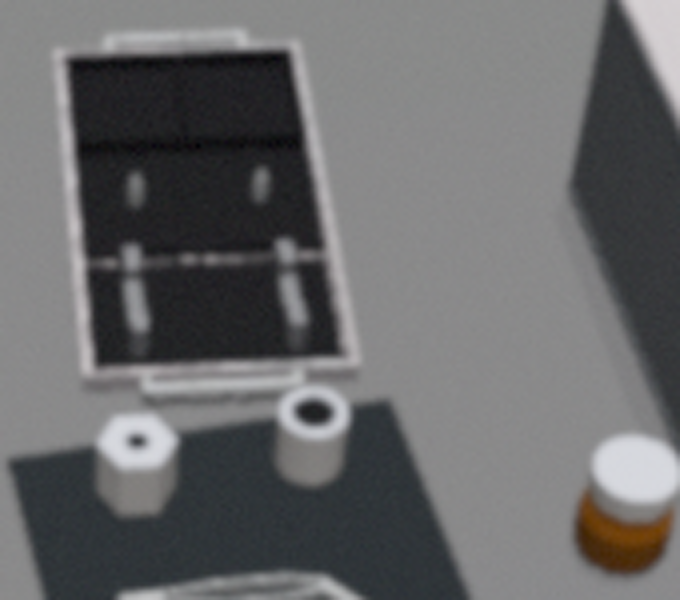

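View pics/cs2.png

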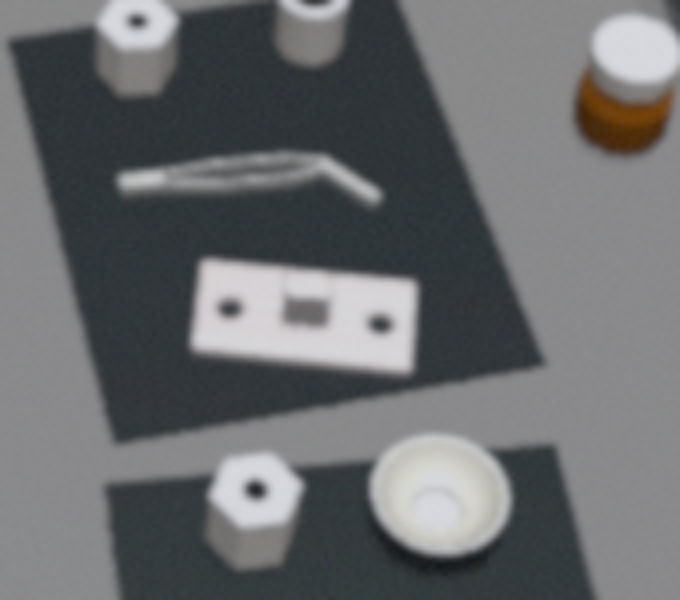

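View pics/cs3.png

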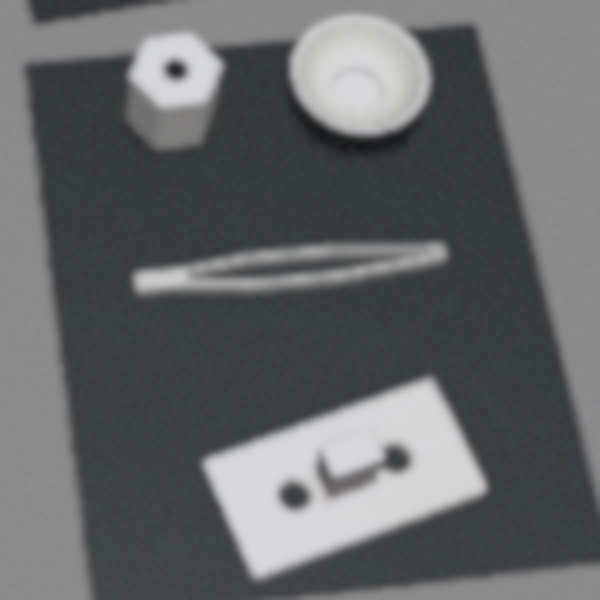

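Candidates, with top-view pixels and my choice:
- **Plates:** (375,218) with wide-set holes is the one to use. (507,223) has close-set holes, so I leave it.
- **Tweezers:** (465,223) is straight steel, so I use it. (336,220) is bent and (425,315) is purple.
- **Spacers:** hexes at (295,240) and (428,238). The round one with the wide bore is at (293,198).
- **Dowel base:** the black one inside the caddy at (204,210). (180,307) is green.

Now I'll measure them.

Run:
```python
import cv2,numpy as np
from h import *
for n,roi in [("top",(130,165,535,280)),("side",(310,110,480,470))]:
    im=cv2.imread(f'pics/{n}0.png'); g=cv2.cvtColor(im,cv2.COLOR_BGR2GRAY); d=np.load(f'{n}0.npy')
    x0,y0,x1,y1=roi; k=8
    u=cv2.resize(g[y0:y1,x0:x1],None,fx=k,fy=k,interpolation=cv2.INTER_CUBIC)
    for th in ([150] if n=="top" else [185]):
        cs,hi=cv2.findContours((u>th).astype(np.uint8),cv2.RETR_CCOMP,cv2.CHAIN_APPROX_NONE)
        for i,c in enumerate(cs):
            a=cv2.contourArea(c)/k/k
            if a<6: continue
            M=cv2.moments(c); cx,cy=M['m10']/M['m00'],M['m01']/M['m00']
            f=lambda p:(np.asarray(p)+.5)/k-.5+[x0,y0]
            r=cv2.minAreaRect(c); p=f([cx,cy])
            dd=d[int(round(p[1])),int(round(p[0]))]
            P=atdepth(n,[p],[dd])[0]
            print(n,th,'hole' if hi[0][i][3]>=0 else 'out',round(a,1),p.round(2),'rc',f(r[0]).round(1),(np.array(r[1])/k).round(1),round(r[2],1),'depth3d',P.round(1))
```

```text
top 150 out 39.3 [332.31 245.09] rc [332.6 244.4] [14.1  4. ] 90.0 depth3d [466.6   4.1   9.6]
top 150 out 12.9 [249.14 232.86] rc [249.3 232.9] [2.1 7.2] 90.0 depth3d [490.6 178.1  25.6]
top 150 out 234.5 [294.67 240.29] rc [294.7 240.3] [18.6 16.7] 35.3 depth3d [473.7  81.2  37.3]
top 150 hole 27.2 [294.65 240.28] rc [294.6 240.2] [5.8 5.8] 45.0 depth3d [473.7  81.3  37.3]
top 150 out 21.9 [239.14 232.34] rc [239.  232.4] [11.1  2.6] 8.7 depth3d [492.5 200.7  19. ]
top 150 out 10.3 [227.57 230.92] rc [227.6 230.9] [5.7 2.1] 1.5 depth3d [494.  222.7  30.8]
top 150 out 42.8 [464.7  246.04] rc [464.7 241.4] [ 4.5 25.5] 5.6 depth3d [ 464.8 -275.5    9. ]
top 150 out 232.6 [428.35 237.85] rc [428.3 237.9] [16.5 18.5] 0.0 depth3d [ 478.5 -192.1   40.8]
top 150 hole 27.3 [428.35 237.72] rc [428.4 237.6] [5.9 5.9] 45.0 depth3d [ 478.8 -192.1   40.8]
top 150 out 10.6 [330.07 226.07] rc [330.1 225.8] [ 1.1 13.5] 0.0 depth3d [507.3   8.9   8.3]
top 150 out 6.7 [467.87 218.98] rc [467.8 219. ] [10.9  0.7] 90.0 depth3d [ 522.6 -283.9    9.5]
top 150 out 15.1 [336.06 219.01] rc [336.1 219.5] [ 1
[... 3152 characters left out ...]
.9 depth3d [524.3 -91.8  17.1]
side 185 out 9.2 [345.84 259.27] rc [345.4 259.2] [1.7 7.9] 87.4 depth3d [465.3   1.5  10.9]
side 185 out 266.6 [468.84 226.78] rc [468.8 226.8] [16.1 21.2] 90.0 depth3d [707.7  10.8  54.8]
side 185 out 178.2 [343.78 219.81] rc [343.7 219.8] [12.6 18.1] 88.5 depth3d [474.1  81.2  36.1]
side 185 hole 25.7 [343.85 219.85] rc [343.9 219.8] [6.4 5. ] 0.0 depth3d [474.3  81.1  36.1]
side 185 out 149.0 [388.01 212.6 ] rc [387.9 212.7] [16.  11.8] 4.1 depth3d [565.1  86.8  36.8]
side 185 hole 90.3 [388.08 212.53] rc [388.1 212.4] [12.2  9.4] 0.0 depth3d [565.3  86.9  36.9]
side 185 out 173.5 [475.14 118.54] rc [473.  122.7] [26.2 12.9] 90.0 depth3d [766.9 214.2 152.1]
```

Run:
```python
import cv2,numpy as np
from h import *
np.set_printoptions(suppress=True,precision=1)
T=lambda a,b:tri([a],[b])[0]
print('hexA',T((294.65,240.28),(343.85,219.85)));print('hexB',T((428.35,237.8),(373.49,337.02)))
print('round',T((292.05,196.81),(388.08,212.53)))
w1=T((370.05,233.35),(367.04,291.59));w2=T((378.81,202.11),(404.65,295.49));print('wide',w1,w2,np.linalg.norm((w1-w2)[:2]))
c1=T((509.37,233.07),(403.21,443.39));print('close hole',c1)
# hi-res look at dowels / saddles
t=cv2.imread('pics/top0.png'); s=cv2.imread('pics/side0.png')
def cr(im,x0,y0,x1,y1,k,n):
    c=cv2.resize(im[y0:y1,x0:x1],None,fx=k,fy=k,interpolation=cv2.INTER_CUBIC); 
    for i in range(0,(x1-x0),10): cv2.putText(c,str(x0+i),(i*k,10),0,.35,(0,255,255)); cv2.line(c,(i*k+k//2,12),(i*k+k//2,18),(0,255,255))
    for i in range(0,(y1-y0),10): cv2.putText(c,str(y0+i),(0,i*k+k//2+4),0,.35,(0,255,255)); cv2.line(c,(25,i*k+k//2),(31,i*k+k//2),(0,255,255))
    cv2.imwrite(f'pics/{n}.png',cv2.convertScaleAbs(c,alpha=1.5))
cr(t,185,180,265,240,9,'d1'); cr(s,320,140,400,210,8,'d2')
d=np.load('top0.npy')
vv,uu=np.mgrid[150:300:1,0:140:1]; dd=d[150:300,0:140]; P=atdepth('top',np.c_[uu.ravel(),vv.ravel()],dd.ravel()); m=P[:,2]>60
m2=m&(P[:,0]>350); print('machine',P[m2].min(0),P[m2].max(0))
```

```text
hexA [474.1  81.4  35.8   0.5]
hexB [ 479.4 -193.1   36.1    0.4]
round [565.2  87.8  35.8   0.6]
wide [492.3 -76.    5.    0.3] [559.7 -95.3   5.    0.4] 70.17355706464836
close hole [ 493.3 -373.9    5.1    0.4]
machine [373.3  -1.3  60. ] [612.4 705.8 948.2]
```

View pics/d1.png

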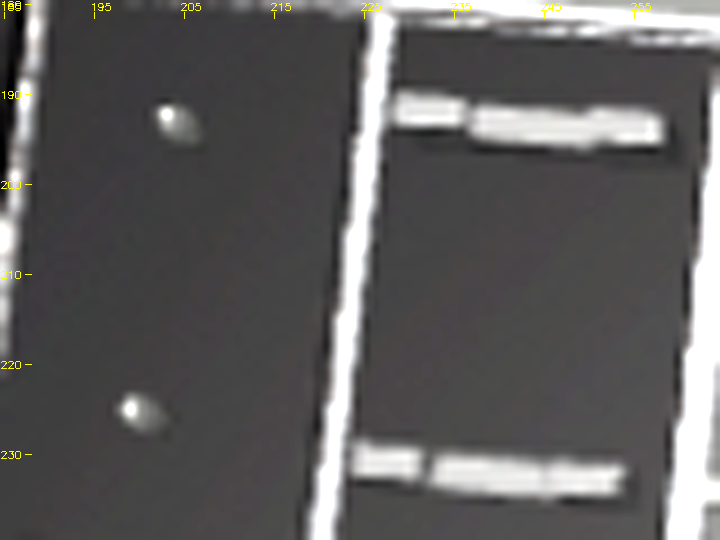

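View pics/d2.png

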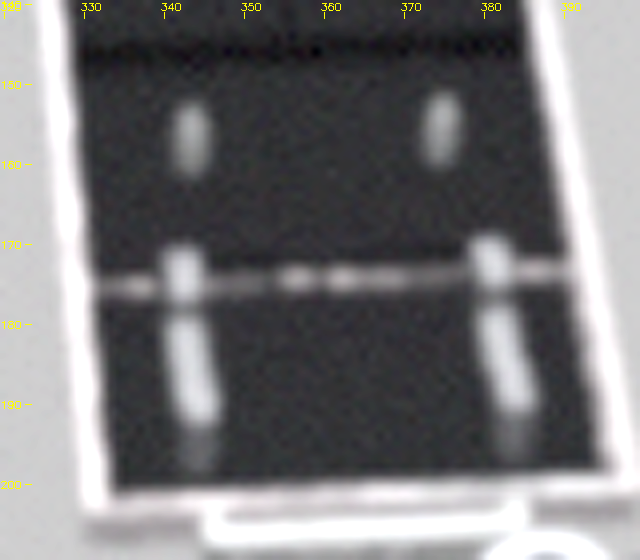

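Run:
```python
import cv2,numpy as np
from h import *
np.set_printoptions(suppress=True,precision=1)
d1=tri([(203.05,192.3)],[(374.75,151.5)])[0]; d2=tri([(199.05,224.8)],[(343.5,152.4)])[0]
print('tri dowel tops',d1,d2)
a=onplane('top',[(203.05,192.3),(199.05,224.8)],29); b=onplane('side',[(374.75,151.5),(343.5,152.4)],29); print(a,b,np.linalg.norm(a[0]-a[1]))
v=a[0]-a[1]; th=np.arctan2(v[1],v[0]); print('yaw',th)
# saddles ears
e=onplane('top',[(228.4,191.9),(258.05,193.5),(223.6,230.6),(253.9,232.6)],27); print(e,e.mean(0))
c=(a[0]+a[1])/2; ex=np.array([np.cos(th),np.sin(th),0]);ey=np.array([-ex[1],ex[0],0])
print('pred saddle centre',c-85*ey,'bin',c+85*ey)
# caddy outer rectangle
im=cv2.imread('pics/top0.png'); g=cv2.cvtColor(im,cv2.COLOR_BGR2GRAY)
for nm,z in [('top',13)]:
    m=(g>150).astype(np.uint8)[165:255,130:285]; cs,h=cv2.findContours(m,cv2.RETR_CCOMP,cv2.CHAIN_APPROX_NONE)
    holes=[c for i,c in enumerate(cs) if h[0][i][3]>=0 and cv2.contourArea(c)>3000]
    p=holes[0].reshape(-1,2)+[130,165]; W=onplane('top',p,z)[:,:2].astype(np.float32); r=cv2.minAreaRect(W); print('inner rim z13',r)
# predict pixels for check
pts=[]
for off,P in [(0,[(35,0,29),(-35,0,29),(35,0,11),(-35,0,11)]),(-85,[(42,15,17),(42,-15,17),(-42,15,17),(-42,-15,17)]),(85,[(67.5,40,17),(67.5,-40,17),(-67.5,40,17),(-67.5,-40,17),(0,37,17),(0,-37,17)])]:
    for x,y,z in P: pts.append(c*[1,1,0]+ex*x+ey*(y+off)+[0,0,z])
for n in('top','side'):
    im=cv2.imread(f'pics/{n}0.png'); q=proj(n,pts); x0,y0=(130,165) if n=='top' else (315,105); k=5
    o=cv2.resize(im[y0:y0+110,x0:x0+155],None,fx=k,fy=k,interpolation=cv2.INTER_CUBIC); o=cv2.convertScaleAbs(o,alpha=1.6)
    for p in q: cv2.circle(o,tuple(np.int32((p-[x0,y0]+.5)*k)),3,(0,0,255),-1)
    cv2.imwrite(f'pics/chk_{n}.png',o)
# tweezers: region mask
for n,roi in [('top',(452,190,478,258)),('side',(355,372,450,400))]:
    im=cv2.imread(f'pics/{n}0.png'); g=cv2.cvtColor(im,cv2.COLOR_BGR2GRAY).astype(float); x0,y0,x1,y1=roi
    m=g[y0:y1,x0:x1]>95; ys,xs=np.nonzero(m); P=onplane(n,np.c_[xs+x0,ys+y0],8)[:,:2]
    r=cv2.minAreaRect(P.astype(np.float32)); print('tweez',n,r); vx,vy,cx,cy=cv2.fitLine(P.astype(np.float32),cv2.DIST_L2,0,.01,.01).ravel(); print(vx,vy,cx,cy, np.array(cv2.boxPoints(r)).tolist())
```

```text
tri dowel tops [576.7 277.7  31.    0.4] [507.2 283.3  32.3   0.8]
[[576.9 278.3  29. ]
 [507.3 284.3  29. ]] [[577.5 279.9  29. ]
 [508.3 287.   29. ]] 69.9296329962274
yaw -0.08698728804725352
[[577.9 224.2  27. ]
 [574.1 160.8  27. ]
 [495.2 232.   27. ]
 [490.9 167.8  27. ]] [534.5 196.2  27. ]
pred saddle centre [534.7 196.6  29. ] bin [549.5 366.   29. ]
inner rim z13 ((546.2604370117188, 324.5895080566406), (178.8818817138672, 142.94911193847656), 84.88041687011719)
tweez top ((512.468017578125, -277.8995361328125), (12.896549224853516, 129.15052795410156), 88.07652282714844)
0.9988823 -0.04726739 510.4398 -277.92545 [[447.71270751953125, -282.1767272949219], [576.7904663085938, -286.5116271972656], [577.2233276367188, -273.6223449707031], [448.14556884765625, -269.2874450683594]]
tweez side ((513.3946533203125, -277.9569091796875), (19.08544921875, 133.1124267578125), 87.23746490478516)
0.99867016 -0.051555272 512.4475 -278.0643 [[446.4558410644531, -284.28076171875], [579.4136352539062, -290.69635009765625], [580.33349609375, -271.633056640625], [447.37567138671875, -265.21746826171875]]
```

View pics/chk_top.png

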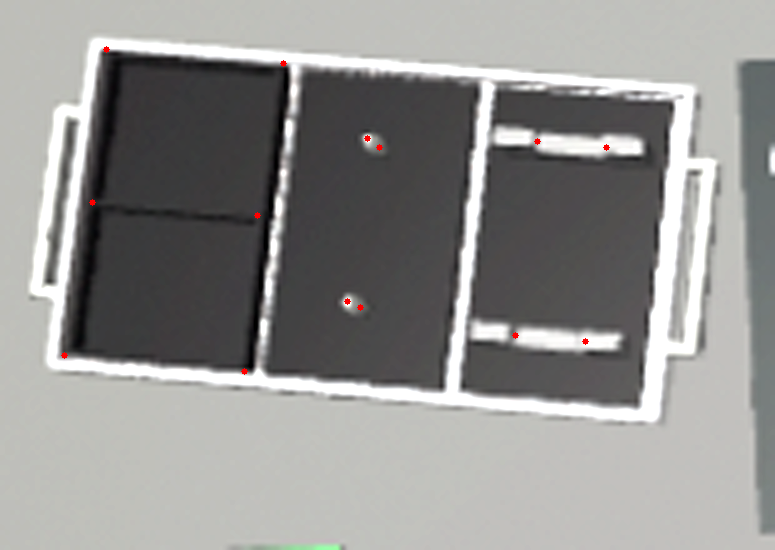

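View pics/chk_side.png

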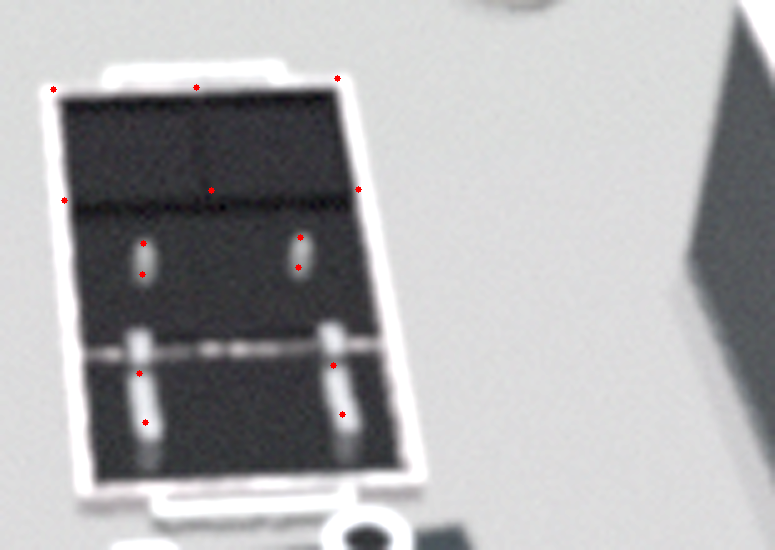

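Run:
```python
import cv2,numpy as np
from h import *
np.set_printoptions(suppress=True,precision=3)
d=np.load('top0.npy')
vv,uu=np.mgrid[150:300,0:160]; dd=d[150:300,0:160]; P=atdepth('top',np.c_[uu.ravel(),vv.ravel()],dd.ravel()); ok=dd.ravel()>0
for lo,hi in [(20,60),(60,120),(120,200),(200,500)]:
    m=ok&(P[:,2]>lo)&(P[:,2]<hi); print(lo,m.sum(), np.percentile(P[m],2,axis=0) if m.sum() else '', P[m].max(0) if m.sum() else '')
for n,th,L in [('top',150,[('A',294.65,240.3),('B',428.35,237.8)]),('side',185,[('A',343.8,219.8),('B',373.5,337)])]:
    g=cv2.cvtColor(cv2.imread(f'pics/{n}0.png'),cv2.COLOR_BGR2GRAY); k=8
    for nm,u,v in L:
        x0,y0=int(u)-18,int(v)-18; c=cv2.resize(g[y0:y0+36,x0:x0+36],None,fx=k,fy=k,interpolation=cv2.INTER_CUBIC)
        cs,_=cv2.findContours((c>th).astype(np.uint8),cv2.RETR_EXTERNAL,cv2.CHAIN_APPROX_NONE); c=max(cs,key=cv2.contourArea).reshape(-1,2)
        W=onplane(n,(c+.5)/k-.5+[x0,y0],36)[:,:2]; M=cv2.moments(W.astype(np.float32).reshape(-1,1,2)); ce=np.array([M['m10'],M['m01']])/M['m00']
        q=W-ce; r=np.hypot(*q.T); a=np.arctan2(q[:,1],q[:,0]); ph=np.angle((r*np.exp(6j*a)).sum())/6
        o=[]
        for ang in np.radians([90,30,-30]):
            for x in np.linspace(-.3,.3,3): pass
        print(nm,n,ce,'corner dir deg mod60',np.degrees(ph)%60,'diam',r.max()*2, 'flat normals near y:', (np.degrees(ph)+30)%60+60)
```

```text
20 2371 [372.955 528.547  22.178] [617.095 710.007  59.997]
60 2149 [388.346 537.58   60.106] [612.378 705.833 119.962]
120 5975 [402.783 543.564 124.757] [600.064 633.445 195.382]
200 0  
A top [473.849  81.374] corner dir deg mod60 55.94651289862172 diam 39.00604546472556 flat normals near y: 85.94651289862172
B top [ 479.073 -193.094] corner dir deg mod60 59.73993230333757 diam 38.58632365906487 flat normals near y: 89.73993230333757
A side [474.186  81.473] corner dir deg mod60 53.91095721310598 diam 37.230738921921386 flat normals near y: 83.91095721310597
B side [ 479.627 -192.898] corner dir deg mod60 58.93302867211477 diam 37.498312516449204 flat normals near y: 88.93302867211477
```

```bash
cat > plan.py <<'E'
import sys,numpy as np
from h import *
np.set_printoptions(suppress=True,precision=3)
def main(x,y,z,psi):
    o=robot.get_obs(); q=o["ee_rot"]; Rm=R.from_quat([q[1],q[2],q[3],q[0]]).as_matrix()
    c,s=np.cos(psi),np.sin(psi); Rt=np.array([[c,s,0],[s,-c,0],[0,0,-1.]])
    rv=R.from_matrix(Rm.T@Rt).as_rotvec(); dp=np.array([x,y,z])-o["position"]
    print('t',round(o["clock"],2),'pos',o["position"],'w',round(o["grip_width"],1),'F',o["force"],'q6',o["q"][5])
    print('turn',rv,'slide now cm',Rm.T@dp/10,'slide after turn cm',Rt.T@dp/10)
main(*map(float,sys.argv[1:5]))
E
python3 plan.py 526 -85.7 120 -0.279
```

```text
t 0.1 pos [ 206.637 -615.701  232.519] w 95.1 F [-0.656 -0.28   0.015] q6 -0.08262283423502016
turn [-0.002  0.     0.603] slide now cm [ 47.14  -40.062  11.333] slide after turn cm [ 16.105 -59.746  11.252]
```

Emit:
apply_moves([
  {"angular": [0, 0, 0.15], "grip": 0.05},
  {"angular": [0, 0, 0.15], "grip": 0.05},
  {"angular": [0, 0, 0.15], "grip": 0.05},
  {"angular": [0, 0, 0.15], "grip": 0.05},
  {"slide": [1.5, -5.5, 1.0], "grip": 0.05},
  {"slide": [1.5, -5.5, 1.0], "grip": 0.05},
  {"slide": [1.5, -5.5, 1.0], "grip": 0.05},
  {"slide": [1.5, -5.5, 1.0], "grip": 0.05},
  {"slide": [1.5, -5.5, 1.0], "grip": 0.05},
  {"slide": [1.5, -5.5, 1.0], "grip": 0.05},
], force=25)

```text
invalid input at $.deltas[0]: expected keys slide, angular, grip
```

```bash
python3 plan.py 526 -85.7 120 -0.279
```

```text
t 0.1 pos [ 206.637 -615.701  232.519] w 95.1 F [-0.656 -0.28   0.015] q6 -0.08262283423502016
turn [-0.002  0.     0.603] slide now cm [ 47.14  -40.062  11.333] slide after turn cm [ 16.105 -59.746  11.252]
```

Emit:
apply_moves([
  {"slide": [0, 0, 0], "angular": [0, 0, 0.15], "grip": 0.05},
  {"slide": [0, 0, 0], "angular": [0, 0, 0.15], "grip": 0.05},
  {"slide": [0, 0, 0], "angular": [0, 0, 0.15], "grip": 0.05},
  {"slide": [0, 0, 0], "angular": [0, 0, 0.15], "grip": 0.05},
  {"slide": [1.5, -5.5, 1.0], "angular": [0, 0, 0], "grip": 0.05},
  {"slide": [1.5, -5.5, 1.0], "angular": [0, 0, 0], "grip": 0.05},
  {"slide": [1.5, -5.5, 1.0], "angular": [0, 0, 0], "grip": 0.05},
  {"slide": [1.5, -5.5, 1.0], "angular": [0, 0, 0], "grip": 0.05},
  {"slide": [1.5, -5.5, 1.0], "angular": [0, 0, 0], "grip": 0.05},
  {"slide": [1.5, -5.5, 1.0], "angular": [0, 0, 0], "grip": 0.05},
], force=25)

```text
clock: 1.35
position: [391.4, -318.7, 167.0]
ee_rot: [-0.004, 0.988, -0.152, -0.002]
force: [0.4, -0.1, 0.1]
grip_width: 45.4
```

```bash
python3 plan.py 526 -85.7 120 -0.279
```

```text
t 1.35 pos [ 391.364 -318.652  167.032] w 45.4 F [ 0.435 -0.118  0.099] q6 1.0819159152240905
turn [-0.007  0.004 -0.026] slide now cm [  5.876 -26.226   4.871] slide after turn cm [  6.528 -26.102   4.703]
```

Emit:
apply_moves([
  {"slide": [1.3, -5.2, 0.9], "angular": [0, 0, -0.02], "grip": 0.05},
  {"slide": [1.3, -5.2, 0.9], "angular": [0, 0, 0], "grip": 0.05},
  {"slide": [1.3, -5.2, 0.9], "angular": [0, 0, 0], "grip": 0.05},
  {"slide": [1.3, -5.2, 0.9], "angular": [0, 0, 0], "grip": 0.05},
  {"slide": [1.3, -5.2, 0.9], "angular": [0, 0, 0], "grip": 0.05},
  {"slide": [0, 0, 0], "angular": [0, 0, 0], "grip": 0.05},
])

```text
clock: 2.1
position: [529.8, -75.2, 119.5]
ee_rot: [-0.004, 0.99, -0.139, -0.003]
force: [0.3, 0.0, 0.3]
grip_width: 45.4
```

```bash
python3 plan.py 526 -85.7 28 -0.279
```

```text
t 2.1 pos [529.803 -75.156 119.49 ] w 45.4 F [0.343 0.014 0.275] q6 1.6009090772984245
turn [-0.008  0.008  0.   ] slide now cm [-0.006  1.19   9.14 ] slide after turn cm [-0.075  1.118  9.149]
```

Emit:
apply_moves([
  {"slide": [0, 1.1, 3], "angular": [-0.008, 0.008, 0], "grip": 0.05},
  {"slide": [0, 0, 3], "angular": [0, 0, 0], "grip": 0.05},
  {"slide": [0, 0, 0], "angular": [0, 0, 0], "grip": 0.05},
])

```text
clock: 2.48
position: [526.0, -86.6, 58.2]
ee_rot: [0.001, 0.99, -0.139, 0.0]
force: [0.3, 0.6, -1.7]
grip_width: 45.4
```

```bash
python3 plan.py 526 -85.7 28 -0.279
```

```text
t 2.48 pos [526.025 -86.576  58.228] w 45.4 F [ 0.341  0.618 -1.654] q6 1.5868296470063288
turn [ 0.001 -0.001  0.001] slide now cm [-0.028 -0.088  3.023] slide after turn cm [-0.027 -0.084  3.023]
```

Emit:
apply_moves([
  {"slide": [0, -0.1, 1.5], "angular": [0, 0, 0], "grip": 0.05},
  {"slide": [0, 0, 1.3], "angular": [0, 0, 0], "grip": 0.05},
  {"slide": [0, 0, 0.2], "angular": [0, 0, 0], "grip": 0.05},
  {"slide": [0, 0, 0], "angular": [0, 0, 0], "grip": 1},
  {"slide": [0, 0, 0], "angular": [0, 0, 0], "grip": 1},
  {"slide": [0, 0, 0], "angular": [0, 0, 0], "grip": 1},
  {"slide": [0, 0, 0], "angular": [0, 0, 0], "grip": 1},
])

```text
clock: 3.35
position: [528.8, -87.4, 30.4]
ee_rot: [0.001, 0.99, -0.139, 0.003]
force: [-0.4, 0.5, -0.5]
grip_width: 14.0
```

```bash
python3 plan.py 526 -85.7 28 -0.279
```

```text
t 3.35 pos [528.844 -87.373  30.417] w 14.0 F [-0.416  0.492 -0.511] q6 1.5884923064616954
turn [ 0.002 -0.007 -0.001] slide now cm [-0.321 -0.083  0.239] slide after turn cm [-0.32  -0.083  0.242]
```

Emit:
apply_moves([
  {"slide": [0, 0, -2], "angular": [0, 0, 0], "grip": 1},
  {"slide": [0, 0, -3], "angular": [0, 0, 0], "grip": 1},
  {"slide": [0, 0, -3], "angular": [0, 0, 0], "grip": 1},
  {"slide": [0, 0, 0], "angular": [0, 0, 0], "grip": 1},
])

```text
clock: 3.85
position: [527.3, -86.7, 111.2]
ee_rot: [0.001, 0.99, -0.139, 0.002]
force: [-0.0, -0.2, -0.6]
grip_width: 13.8
```

```bash
python3 plan.py 542.1 281.3 110 -0.087
python3 - <<'E'
from h import *
for n in ["side","top"]:
    p,d=robot.read_camera(n); cv2.imwrite(f"pics/{n}1.png",p[:,:,::-1])
E
python3 plan.py 542.1 281.3 110 -0.087
```

```text
t 3.85 pos [527.253 -86.712 111.206] w 13.8 F [-0.043 -0.212 -0.645] q6 1.588386018702479
turn [ 0.002 -0.004 -0.192] slide now cm [ -8.722 -35.784   0.022] slide after turn cm [ -1.719 -36.791   0.121]
t 3.95 pos [524.981 -86.143 107.92 ] w 13.5 F [-0.588 -0.529 -1.278] q6 1.5883518760662565
turn [ 0.002  0.002 -0.192] slide now cm [ -8.488 -35.791  -0.258] slide after turn cm [ -1.487 -36.754  -0.208]
```

View pics/side1.png

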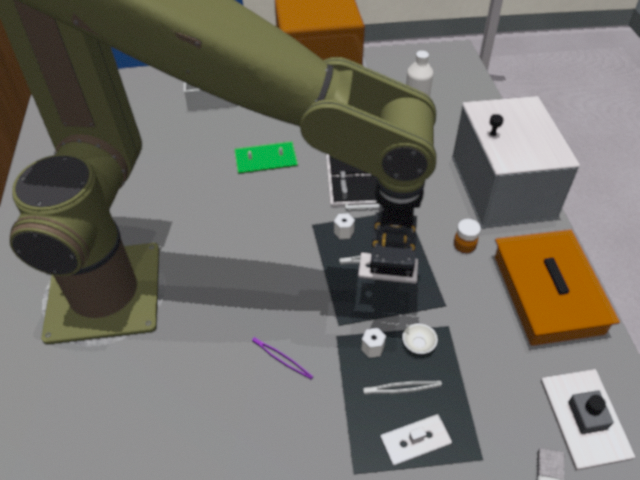

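View pics/top1.png

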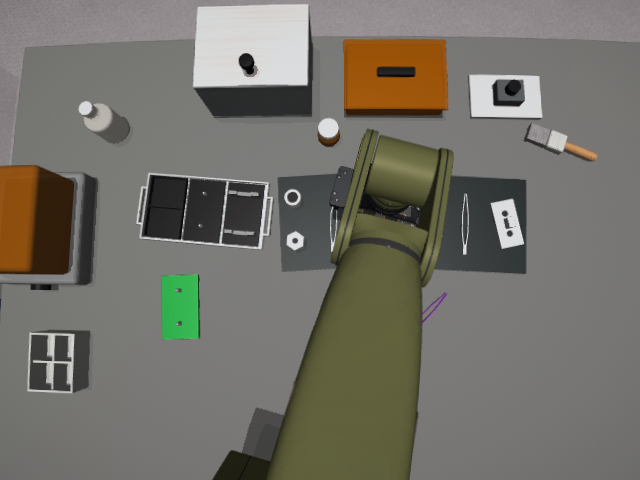

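The side view shows the plate held level in the jaws, with its front edge from (360,276) to (417,280). In the top view the arm hides it.

Emit:
apply_moves([
  {"slide": [0, 0, 0], "angular": [0, 0, -0.1], "grip": 1},
  {"slide": [0, 0, 0], "angular": [0, 0, -0.09], "grip": 1},
  {"slide": [-0.2, -5.2, 0], "angular": [0, 0, 0], "grip": 1},
  {"slide": [-0.2, -5.2, 0], "angular": [0, 0, 0], "grip": 1},
  {"slide": [-0.2, -5.2, 0], "angular": [0, 0, 0], "grip": 1},
  {"slide": [-0.2, -5.2, 0], "angular": [0, 0, 0], "grip": 1},
  {"slide": [-0.2, -5.2, 0], "angular": [0, 0, 0], "grip": 1},
  {"slide": [-0.2, -4, 0], "angular": [0, 0, 0], "grip": 1},
  {"slide": [-0.2, -3, 0], "angular": [0, 0, 0], "grip": 1},
  {"slide": [0, 0, 0], "angular": [0, 0, 0], "grip": 1},
])

```text
clock: 5.2
position: [526.6, 252.2, 84.3]
ee_rot: [0.003, 0.999, -0.043, -0.018]
force: [0.2, -0.1, -1.8]
grip_width: 14.0
```

```bash
python3 plan.py 542.1 281.3 75 -0.087
```

```text
t 5.2 pos [526.613 252.213  84.291] w 14.0 F [ 0.205 -0.062 -1.787] q6 2.0038919336801504
turn [0.007 0.035 0.001] slide now cm [ 1.324 -3.038  0.861] slide after turn cm [ 1.29  -3.032  0.929]
```

Emit:
apply_moves([
  {"slide": [0.6, -1.5, -0.5], "angular": [0.007, 0.035, 0], "grip": 1},
  {"slide": [0.6, -1.5, 0], "angular": [0, 0, 0], "grip": 1},
  {"slide": [0, 0, 0], "angular": [0, 0, 0], "grip": 1},
])

```text
clock: 5.58
position: [541.3, 280.6, 86.7]
ee_rot: [0.001, 0.999, -0.044, -0.0]
force: [-0.0, 0.1, -1.9]
grip_width: 13.8
```

```bash
python3 plan.py 542.1 281.3 75 -0.087
python3 - <<'E'
from h import *
for n in ["side"]:
    p,d=robot.read_camera(n); cv2.imwrite(f"pics/{n}2.png",cv2.resize(p[100:250,290:440,::-1],None,fx=4,fy=4,interpolation=cv2.INTER_CUBIC)); cv2.imwrite(f"side2full.png",p[:,:,::-1])
E
python3 plan.py 542.1 281.3 75 -0.087
```

```text
t 5.58 pos [541.281 280.642  86.696] w 13.8 F [-0.026  0.07  -1.851] q6 2.0504065154930795
turn [ 0.002  0.001 -0.001] slide now cm [ 0.077 -0.075  1.169] slide after turn cm [ 0.076 -0.073  1.17 ]
t 5.62 pos [541.042 280.232  86.608] w 13.7 F [ 1.131  0.346 -0.824] q6 2.050266334141292
turn [ 0.002  0.001 -0.001] slide now cm [ 0.097 -0.118  1.16 ] slide after turn cm [ 0.096 -0.116  1.161]
```

View pics/side2.png

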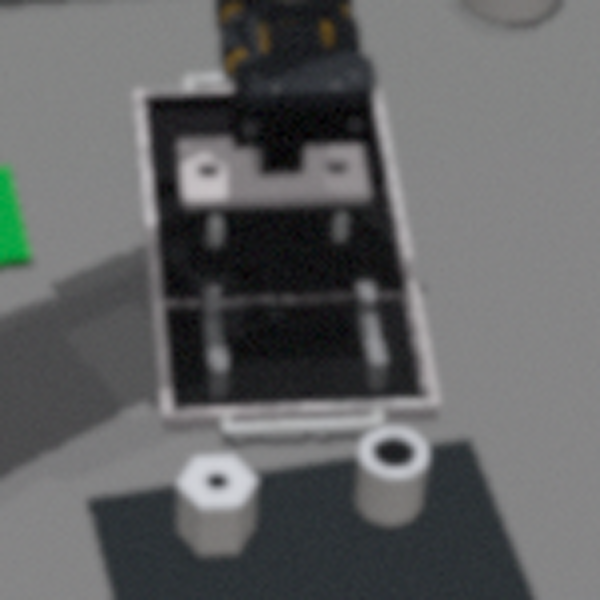

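Run:
```python
from h import *
np.set_printoptions(suppress=True,precision=2)
im=cv2.imread('side2full.png'); g=cv2.cvtColor(im,cv2.COLOR_BGR2GRAY).astype(float)
c=[]
for u,v in [(341.5,142),(373.75,141.25)]:
    x0,y0=int(u)-5,int(v)-3; r=g[y0:y0+8,x0:x0+11]; w=np.clip(np.median(r)-20-r,0,None); ys,xs=np.mgrid[y0:y0+8,x0:x0+11]; 
    c.append(((w*xs).sum()/w.sum(),(w*ys).sum()/w.sum()))
print(c); 
for cc in (c,[(341.5,142),(373.75,141.25)]):
    W=onplane('side',cc,62); print(W,W.mean(0),np.linalg.norm(W[0]-W[1]),np.arctan2(*(W[1]-W[0])[1::-1]))
print(onplane('side',[(374.75,151.5),(343.5,152.4)],29).mean(0), robot.get_obs()['position'])
```

```text
[(np.float64(342.1403314917127), np.float64(141.5668508287293)), (np.float64(373.59285714285716), np.float64(141.45))]
[[504.38 285.59  62.  ]
 [572.2  276.02  62.  ]] [538.29 280.8   62.  ] 68.496027418075 -0.1401649207003808
[[502.77 284.37  62.  ]
 [572.67 276.62  62.  ]] [537.72 280.5   62.  ] 70.3364324915557 -0.11042111231286193
[542.86 283.43  29.  ] [541.04 280.23  86.61]
```

Emit:
apply_moves([
  {"slide": [0.4, -0.2, 1.2], "angular": [0, 0, 0], "grip": 1},
  {"slide": [0, 0, 0.8], "angular": [0, 0, 0], "grip": 1},
  {"slide": [0, 0, 0], "angular": [0, 0, 0], "grip": 1},
])

```text
clock: 6.0
position: [545.3, 280.6, 64.6]
ee_rot: [0.002, 0.999, -0.045, -0.001]
force: [0.7, 0.7, -0.6]
grip_width: 13.6
```

```bash
python3 plan.py 545.5 282 42 -0.087
python3 - <<'E'
from h import *
for n in ["side"]:
    p,d=robot.read_camera(n); cv2.imwrite(f"pics/{n}3.png",cv2.resize(p[100:250,290:440,::-1],None,fx=4,fy=4,interpolation=cv2.INTER_CUBIC)); cv2.imwrite(f"side3full.png",p[:,:,::-1])
E
python3 plan.py 545.5 282 42 -0.087
```

```text
t 6.0 pos [545.288 280.579  64.613] w 13.6 F [ 0.709  0.734 -0.604] q6 2.050031027161599
turn [ 0.003  0.002 -0.003] slide now cm [ 0.013 -0.151  2.261] slide after turn cm [ 0.009 -0.143  2.261]
t 6.05 pos [545.503 280.705  65.039] w 14.3 F [-0.272 -0.841 -1.58 ] q6 2.0500166456341997
turn [ 0.003  0.002 -0.003] slide now cm [-0.008 -0.136  2.303] slide after turn cm [-0.012 -0.129  2.304]
```

View pics/side3.png

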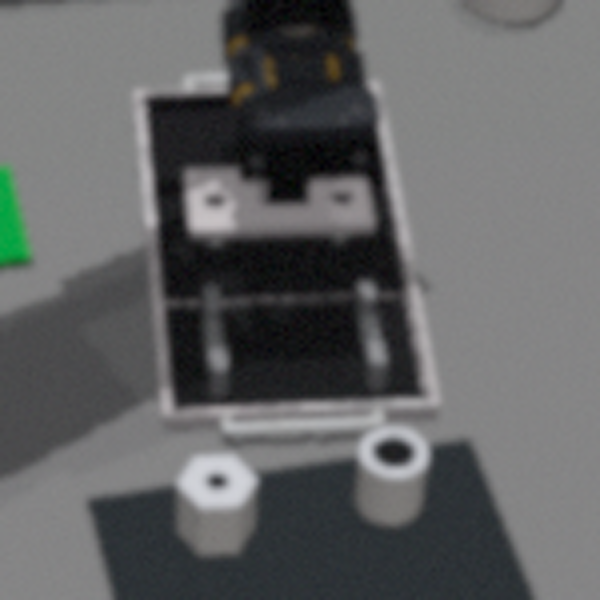

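Run:
```python
from h import *
np.set_printoptions(suppress=True,precision=2)
W=onplane('side',[(343.25,149.5),(375,148.75)],40.5);print(W,W.mean(0),np.arctan2(*(W[1]-W[0])[1::-1]))
W=onplane('side',[(343.5,152.4),(374.75,151.5)],29);print(W,W.mean(0))
```

```text
[[506.93 283.73  40.5 ]
 [576.58 276.    40.5 ]] [541.75 279.87  40.5 ] -0.11051498296474208
[[508.27 287.01  29.  ]
 [577.46 279.86  29.  ]] [542.86 283.43  29.  ]
```

Emit:
apply_moves([
  {"slide": [0.05, -0.25, 0.4], "angular": [0, 0, 0], "grip": 1},
  {"slide": [0, 0, 0.5], "angular": [0, 0, 0], "grip": 1},
  {"slide": [0, 0, 0], "angular": [0, 0, 0], "grip": 1},
])

```text
clock: 6.42
position: [546.4, 283.2, 55.8]
ee_rot: [0.001, 0.999, -0.045, -0.001]
force: [0.1, -0.6, -1.9]
grip_width: 13.8
```

```bash
python3 plan.py 545.8 282.8 42 -0.087
```

```text
t 6.42 pos [546.419 283.24   55.775] w 13.8 F [ 0.117 -0.64  -1.948] q6 2.0534913006151605
turn [ 0.003  0.001 -0.003] slide now cm [-0.056  0.046  1.378] slide after turn cm [-0.058  0.049  1.378]
```

Emit:
apply_moves([
  {"slide": [0, 0, 0.3], "angular": [0, 0, 0], "grip": 1},
  {"slide": [0, 0, 0.3], "angular": [0, 0, 0], "grip": 1},
])

```text
clock: 6.68
position: [546.7, 283.3, 49.9]
ee_rot: [0.001, 0.999, -0.045, -0.0]
force: [-0.6, -0.5, -0.6]
grip_width: 13.6
```

Emit:
apply_moves([
  {"slide": [0, 0, 0.3], "angular": [0, 0, 0], "grip": 1},
  {"slide": [0, 0, 0.2], "angular": [0, 0, 0], "grip": 1},
])

```text
clock: 6.92
position: [546.6, 283.2, 44.5]
ee_rot: [0.001, 0.999, -0.045, -0.0]
force: [0.8, 0.6, -0.7]
grip_width: 13.6
```

```bash
python3 plan.py 545.8 282.8 42 -0.087;  python3 - <<'E'
from h import *
for n in ["side"]:
    p,d=robot.read_camera(n); cv2.imwrite(f"pics/{n}4.png",cv2.resize(p[100:250,290:440,::-1],None,fx=4,fy=4,interpolation=cv2.INTER_CUBIC))
E
```

```text
t 6.92 pos [546.62  283.242  44.526] w 13.6 F [ 0.848  0.562 -0.653] q6 2.053472432192664
turn [ 0.003  0.    -0.003] slide now cm [-0.078  0.051  0.253] slide after turn cm [-0.078  0.051  0.253]
```

View pics/side4.png

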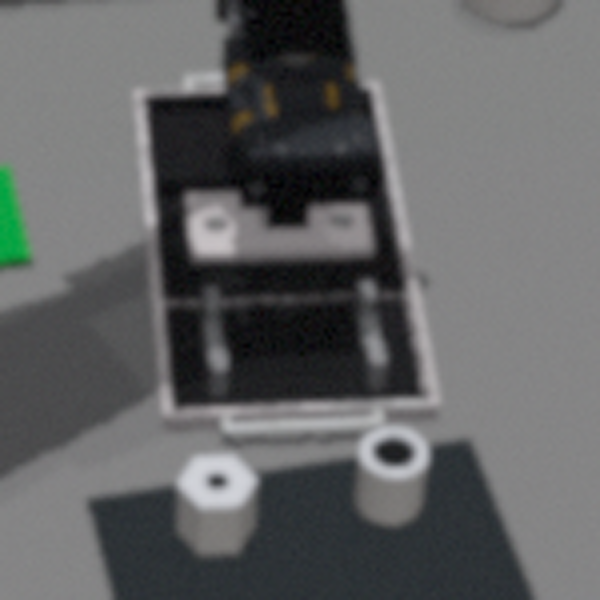

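The side view shows the plate down over both dowels: both hole marks have filled in and there is no contact force. I'll lower it the rest of the way and release.

Emit:
apply_moves([
  {"slide": [0, 0, 0.2], "angular": [0, 0, 0], "grip": 1},
  {"slide": [0, 0, 0.15], "angular": [0, 0, 0], "grip": 1},
  {"slide": [0, 0, 0], "angular": [0, 0, 0], "grip": 0.4},
  {"slide": [0, 0, 0], "angular": [0, 0, 0], "grip": 0.4},
  {"slide": [0, 0, -1], "angular": [0, 0, 0], "grip": 0.4},
  {"slide": [0, 0, -3], "angular": [0, 0, 0], "grip": 0.4},
  {"slide": [0, 0, -4], "angular": [0, 0, 0], "grip": 0.4},
  {"slide": [0, 0, 0], "angular": [0, 0, 0], "grip": 0.4},
])

```text
clock: 7.98
position: [547.7, 284.0, 125.9]
ee_rot: [0.001, 0.999, -0.045, 0.001]
force: [0.1, 0.4, 0.0]
grip_width: 28.4
```

```bash
python3 plan.py 474 81.4 100 -0.08
```

```text
t 7.97 pos [547.746 284.014 125.945] w 28.4 F [0.145 0.403 0.04 ] q6 2.0534250686628766
turn [ 0.001 -0.002 -0.01 ] slide now cm [-5.538 20.838  2.6  ] slide after turn cm [-5.732 20.786  2.594]
```

Emit:
apply_moves([
  {"slide": [-1.1, 4.2, 0], "angular": [0, 0, 0], "grip": -0.05},
  {"slide": [-1.1, 4.2, 0], "angular": [0, 0, 0], "grip": -0.05},
  {"slide": [-1.1, 4.2, 0], "angular": [0, 0, 0], "grip": -0.05},
  {"slide": [-1.1, 4.2, 0], "angular": [0, 0, 0], "grip": -0.05},
  {"slide": [-1.1, 3.0, 0], "angular": [0, 0, 0], "grip": -0.05},
  {"slide": [0, 0, 0], "angular": [0, 0, 0], "grip": -0.05},
])

```text
clock: 8.72
position: [471.9, 86.8, 124.0]
ee_rot: [0.001, 0.999, -0.044, 0.001]
force: [0.2, 0.3, 0.7]
grip_width: 49.7
```

```bash
python3 plan.py 474 81.4 60 -0.08
python3 - <<'E'
from h import *
for n in ["side"]:
    p,d=robot.read_camera(n); cv2.imwrite(f"pics/{n}5.png",cv2.resize(p[100:250,290:440,::-1],None,fx=4,fy=4,interpolation=cv2.INTER_CUBIC))
E
```

```text
t 8.72 pos [471.934  86.781 124.026] w 49.7 F [0.159 0.281 0.736] q6 1.7300215585972416
turn [ 0.001 -0.001 -0.008] slide now cm [0.244 0.511 6.403] slide after turn cm [0.249 0.52  6.403]
```

View pics/side5.png

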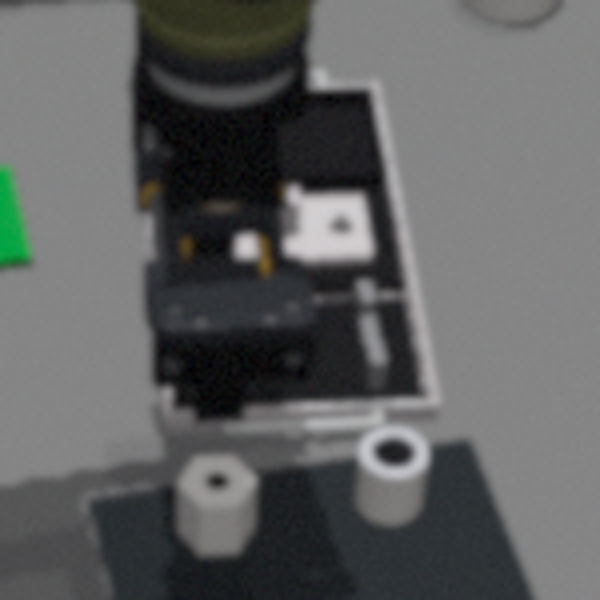

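The plate lies flat with the far dowel showing in its hole, at about (341,225) in the crop. The hex hasn't been touched.

Emit:
apply_moves([
  {"slide": [0.25, 0.5, 3], "angular": [0, 0, 0], "grip": -0.05},
  {"slide": [0, 0, 2.5], "angular": [0, 0, 0], "grip": -0.05},
  {"slide": [0, 0, 0], "angular": [0, 0, 0], "grip": -0.05},
])

```text
clock: 9.15
position: [476.5, 84.6, 68.6]
ee_rot: [-0.0, 0.999, -0.042, 0.002]
force: [0.3, 1.7, -0.3]
grip_width: 50.2
```

```bash
python3 plan.py 474 81.4 34 -0.08
```

```text
t 9.15 pos [476.541  84.6    68.647] w 50.2 F [ 0.257  1.696 -0.273] q6 1.7204609019736568
turn [-0.001 -0.004 -0.005] slide now cm [-0.241  0.343  3.463] slide after turn cm [-0.228  0.339  3.465]
```

Emit:
apply_moves([
  {"slide": [-0.3, 0.35, 1.5], "angular": [0, 0, 0], "grip": -0.05},
  {"slide": [0, 0, 1.4], "angular": [0, 0, 0], "grip": -0.05},
  {"slide": [0, 0, 0], "angular": [0, 0, 0], "grip": -0.05},
])

```text
clock: 9.52
position: [474.7, 82.4, 39.4]
ee_rot: [-0.0, 0.999, -0.042, 0.003]
force: [-0.0, 0.7, 0.3]
grip_width: 49.9
```

```bash
python3 plan.py 474 81.4 34 -0.08
```

```text
t 9.53 pos [474.67   82.389  39.415] w 49.9 F [-0.017  0.749  0.276] q6 1.7141225987539788
turn [-0.001 -0.007 -0.003] slide now cm [-0.062  0.105  0.541] slide after turn cm [-0.059  0.104  0.542]
```

Emit:
apply_moves([
  {"slide": [0, 0.1, 0.5], "angular": [0, -0.006, 0], "grip": -0.05},
  {"slide": [0, 0, 0], "angular": [0, 0, 0], "grip": 1},
  {"slide": [0, 0, 0], "angular": [0, 0, 0], "grip": 1},
  {"slide": [0, 0, 0], "angular": [0, 0, 0], "grip": 1},
  {"slide": [0, 0, 0], "angular": [0, 0, 0], "grip": 1},
], force=20)

```text
clock: 10.15
position: [475.9, 81.4, 35.6]
ee_rot: [-0.001, 0.999, -0.042, 0.002]
force: [0.7, -0.3, -0.3]
grip_width: 34.0
```

```bash
python3 plan.py 516.6 368.9 110 -0.087
```

```text
t 10.15 pos [475.94   81.355  35.553] w 34.0 F [ 0.698 -0.326 -0.304] q6 1.710891602969212
turn [-0.002 -0.003  0.003] slide now cm [  1.676 -29.006  -7.391] slide after turn cm [  1.552 -28.999  -7.445]
```

Emit:
apply_moves([
  {"slide": [0, 0, -3], "angular": [0, 0, 0], "grip": 1},
  {"slide": [0, 0, -4], "angular": [0, 0, 0], "grip": 1},
  {"slide": [0, 0, -2], "angular": [0, 0, 0], "grip": 1},
  {"slide": [0.3, -5, 0], "angular": [0, 0, 0], "grip": 1},
  {"slide": [0.3, -5, 0], "angular": [0, 0, 0], "grip": 1},
  {"slide": [0.3, -5, 0], "angular": [0, 0, 0], "grip": 1},
  {"slide": [0.3, -5, 0], "angular": [0, 0, 0], "grip": 1},
  {"slide": [0.3, -4, 0], "angular": [0, 0, 0], "grip": 1},
  {"slide": [0, -3, 0], "angular": [0, 0, 0], "grip": 1},
  {"slide": [0, 0, 0], "angular": [0, 0, 0], "grip": 1},
])

```text
clock: 11.4
position: [515.1, 357.2, 130.3]
ee_rot: [-0.001, 0.999, -0.043, 0.003]
force: [-0.4, -0.0, -0.7]
grip_width: 33.9
```

```bash
python3 plan.py 516.6 368.9 70 -0.087
```

```text
t 11.4 pos [515.124 357.165 130.25 ] w 33.9 F [-0.368 -0.03  -0.668] q6 2.178662929165303
turn [-0.003 -0.006  0.001] slide now cm [ 0.008 -1.164  6.029] slide after turn cm [ 0.045 -1.182  6.025]
```

Emit:
apply_moves([
  {"slide": [0, -1.2, 2], "angular": [-0.003, -0.006, 0], "grip": 1},
  {"slide": [0, 0, 3], "angular": [0, 0, 0], "grip": 1},
  {"slide": [0, 0, 1], "angular": [0, 0, 0], "grip": 1},
  {"slide": [0, 0, 0], "angular": [0, 0, 0], "grip": 1},
])

```text
clock: 11.9
position: [516.8, 366.9, 69.7]
ee_rot: [0.001, 0.999, -0.044, 0.0]
force: [-0.0, 0.3, -0.7]
grip_width: 33.6
```

```bash
python3 plan.py 516.6 368.9 42 -0.087
python3 - <<'E'
from h import *
for n in ["side"]:
    p,d=robot.read_camera(n); cv2.imwrite(f"pics/{n}6.png",cv2.resize(p[80:230,290:440,::-1],None,fx=4,fy=4,interpolation=cv2.INTER_CUBIC))
E
```

```text
t 11.9 pos [516.765 366.902  69.743] w 33.6 F [-0.047  0.349 -0.701] q6 2.1923965459606474
turn [ 0.001 -0.001 -0.   ] slide now cm [-0.037 -0.201  2.774] slide after turn cm [-0.034 -0.198  2.774]
```

View pics/side6.png

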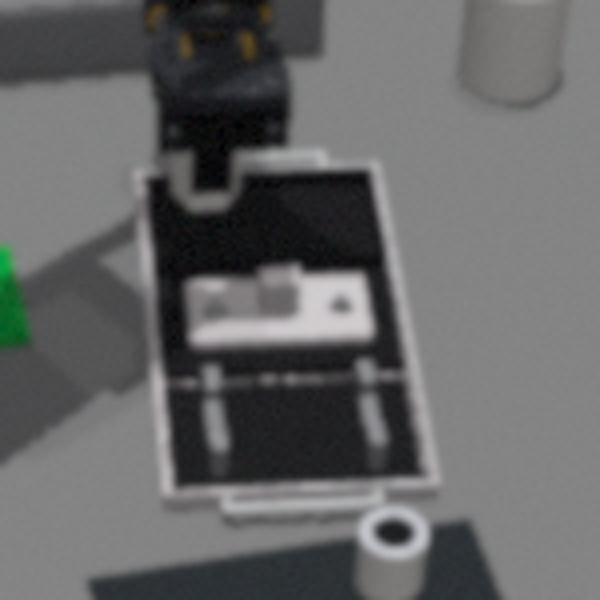

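The hex hangs over the near cell, about (208,195) in the crop. The plate sits flat.

Emit:
apply_moves([
  {"slide": [0, -0.2, 1.2], "angular": [0, 0, 0], "grip": 1},
  {"slide": [0, 0, 0.9], "angular": [0, 0, 0], "grip": 1},
  {"slide": [0, 0, 0.2], "angular": [0, 0, 0], "grip": 1},
  {"slide": [0, 0, 0], "angular": [0, 0, 0], "grip": 1},
])

```text
clock: 12.45
position: [518.7, 369.5, 48.4]
ee_rot: [-0.001, 0.999, -0.044, 0.003]
force: [-0.4, 0.0, 0.4]
grip_width: 34.0
```

```bash
python3 plan.py 516.6 368.9 42 -0.087
```

```text
t 12.45 pos [518.725 369.477  48.375] w 34.0 F [-0.424  0.019  0.361] q6 2.1950735283541265
turn [-0.002 -0.005 -0.001] slide now cm [-0.21   0.077  0.636] slide after turn cm [-0.207  0.076  0.638]
```

Emit:
apply_moves([
  {"slide": [-0.1, 0.1, 0.4], "angular": [0, -0.005, 0], "grip": 1},
  {"slide": [0, 0, 0.2], "angular": [0, 0, 0], "grip": 1},
  {"slide": [0, 0, 0], "angular": [0, 0, 0], "grip": 1},
])

```text
clock: 12.82
position: [517.9, 368.8, 42.5]
ee_rot: [-0.001, 0.999, -0.044, 0.0]
force: [0.0, 0.1, -1.4]
grip_width: 33.9
```

```bash
python3 plan.py 516.6 368.9 42 -0.087
```

```text
t 12.82 pos [517.852 368.76   42.477] w 33.9 F [ 0.049  0.122 -1.401] q6 2.191498034882475
turn [-0.002 -0.    -0.001] slide now cm [-0.126 -0.003  0.048] slide after turn cm [-0.126 -0.003  0.048]
```

Lower another 1 mm, release, then head for hex B.

Emit:
apply_moves([
  {"slide": [0, 0, 0.12], "angular": [0, 0, 0], "grip": 1},
  {"slide": [0, 0, 0], "angular": [0, 0, 0], "grip": 0.1},
  {"slide": [0, 0, 0], "angular": [0, 0, 0], "grip": 0.1},
  {"slide": [0, 0, -1.5], "angular": [0, 0, 0], "grip": 0.1},
  {"slide": [0, 0, -4], "angular": [0, 0, 0], "grip": 0.1},
  {"slide": [0, 0, -3], "angular": [0, 0, 0], "grip": 0.1},
  {"slide": [0, 0, 0], "angular": [0, 0, 0], "grip": -0.05},
])

```text
clock: 13.7
position: [518.7, 369.1, 132.1]
ee_rot: [-0.002, 0.999, -0.044, 0.001]
force: [-0.2, 0.8, 0.5]
grip_width: 47.7
```

```bash
python3 plan.py 479.3 -193 110 -0.01
```

```text
t 13.7 pos [518.676 369.093 132.116] w 47.7 F [-0.245  0.773  0.509] q6 2.1915915313229295
turn [-0.004 -0.003 -0.078] slide now cm [ 1.005 56.346  1.995] slide after turn cm [-3.375 56.246  2.212]
```

Emit:
apply_moves([
  {"slide": [0, 0, 0], "angular": [0, 0, -0.078], "grip": -0.05},
  {"slide": [-0.35, 6, 0], "angular": [0, 0, 0], "grip": -0.05},
  {"slide": [-0.35, 6, 0], "angular": [0, 0, 0], "grip": -0.05},
  {"slide": [-0.35, 6, 0], "angular": [0, 0, 0], "grip": -0.05},
  {"slide": [-0.35, 6, 0], "angular": [0, 0, 0], "grip": -0.05},
  {"slide": [-0.35, 6, 0], "angular": [0, 0, 0], "grip": -0.05},
  {"slide": [-0.35, 6, 0], "angular": [0, 0, 0], "grip": -0.05},
  {"slide": [-0.35, 6, 0], "angular": [0, 0, 0], "grip": -0.05},
  {"slide": [-0.35, 6, 0], "angular": [0, 0, 0], "grip": -0.05},
])

```text
clock: 14.82
position: [483.4, -121.1, 123.3]
ee_rot: [-0.002, 1.0, 0.001, -0.001]
force: [0.5, -0.7, -0.6]
grip_width: 49.7
```

```bash
python3 plan.py 479.3 -193 110 -0.01
```

```text
t 14.82 pos [ 483.385 -121.088  123.259] w 49.7 F [ 0.482 -0.713 -0.614] q6 1.2135258425333355
turn [-0.003  0.002  0.012] slide now cm [-0.418  7.195  1.302] slide after turn cm [-0.337  7.195  1.326]
```

Emit:
apply_moves([
  {"slide": [-0.2, 4, 1], "angular": [0, 0, 0.012], "grip": -0.05},
  {"slide": [0, 2, 1], "angular": [0, 0, 0], "grip": -0.05},
  {"slide": [0, 0, 0], "angular": [0, 0, 0], "grip": -0.05},
  {"slide": [0, 0, 2], "angular": [0, 0, 0], "grip": -0.05},
  {"slide": [0, 0, 0], "angular": [0, 0, 0], "grip": -0.05},
])

```text
clock: 15.45
position: [478.0, -184.7, 79.2]
ee_rot: [-0.003, 1.0, -0.009, -0.003]
force: [0.5, 0.3, -0.4]
grip_width: 50.1
```

```bash
python3 plan.py 479.3 -193 34 -0.01;python3 - <<'E'
from h import *
for n in ["side"]:
    p,d=robot.read_camera(n); cv2.imwrite(f"pics/{n}7.png",p[:,:,::-1])
E
```

```text
t 15.45 pos [ 477.98  -184.704   79.155] w 50.1 F [ 0.531  0.306 -0.431] q6 1.1121791831052243
turn [-0.006  0.006 -0.008] slide now cm [0.174 0.853 4.51 ] slide after turn cm [0.14  0.828 4.515]
```

View pics/side7.png

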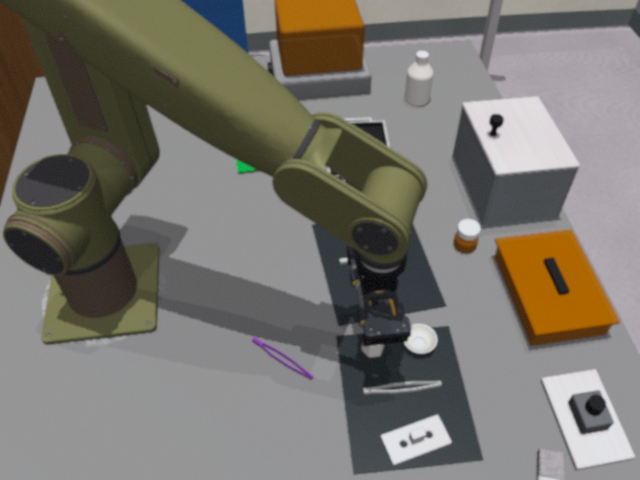

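The gripper is above hex B, about (373,345), with the bowl clear of the jaws.

Emit:
apply_moves([
  {"slide": [0.1, 0.8, 0], "angular": [-0.006, 0.006, -0.008], "grip": -0.05},
  {"slide": [0, 0, 0], "angular": [0, 0, 0], "grip": -0.05},
])

```text
clock: 15.75
position: [481.3, -193.2, 82.3]
ee_rot: [0.002, 1.0, -0.004, 0.003]
force: [1.0, 0.1, 0.1]
grip_width: 49.7
```

```bash
python3 plan.py 479.3 -193 34 -0.01
```

```text
t 15.75 pos [ 481.258 -193.187   82.346] w 49.7 F [0.985 0.117 0.064] q6 1.0928214901457516
turn [ 0.003 -0.006  0.003] slide now cm [-0.223 -0.032  4.833] slide after turn cm [-0.196 -0.017  4.835]
```

Emit:
apply_moves([
  {"slide": [-0.2, 0, 2.5], "angular": [0.003, -0.006, 0], "grip": -0.05},
  {"slide": [0, 0, 1.7], "angular": [0, 0, 0], "grip": -0.05},
  {"slide": [0, 0, 0], "angular": [0, 0, 0], "grip": -0.05},
])

```text
clock: 16.12
position: [481.2, -193.9, 41.5]
ee_rot: [0.001, 1.0, -0.003, 0.002]
force: [0.1, 0.2, 0.2]
grip_width: 50.1
```

```bash
python3 plan.py 479.3 -193 34 -0.01
```

```text
t 16.12 pos [ 481.154 -193.89    41.542] w 50.1 F [0.147 0.233 0.154] q6 1.0911588405502797
turn [ 0.002 -0.004  0.003] slide now cm [-0.189 -0.089  0.753] slide after turn cm [-0.186 -0.087  0.754]
```

Emit:
apply_moves([
  {"slide": [-0.2, -0.1, 0.6], "angular": [0, -0.003, 0], "grip": -0.05},
  {"slide": [0, 0, 0], "angular": [0, 0, 0], "grip": 1},
  {"slide": [0, 0, 0], "angular": [0, 0, 0], "grip": 1},
  {"slide": [0, 0, 0], "angular": [0, 0, 0], "grip": 1},
  {"slide": [0, 0, 0], "angular": [0, 0, 0], "grip": 1},
])

```text
clock: 16.75
position: [480.5, -193.5, 37.3]
ee_rot: [0.002, 1.0, -0.003, 0.002]
force: [-0.7, 0.1, -0.6]
grip_width: 33.9
```

```bash
python3 plan.py 582.4 363.1 130 -0.087
```

```text
t 16.75 pos [ 480.502 -193.469   37.274] w 33.9 F [-0.69   0.086 -0.635] q6 1.0928970742996122
turn [ 0.003 -0.004  0.08 ] slide now cm [  9.845 -55.692  -9.434] slide after turn cm [  5.315 -56.332  -9.273]
```

Emit:
apply_moves([
  {"slide": [0, 0, -3], "angular": [0, 0, 0], "grip": 1},
  {"slide": [0, 0, -5], "angular": [0, 0, 0], "grip": 1},
  {"slide": [0, 0, -2.5], "angular": [0, 0, 0.08], "grip": 1},
  {"slide": [0.5, -5.5, 0], "angular": [0, 0, 0], "grip": 1},
  {"slide": [0.5, -5.5, 0], "angular": [0, 0, 0], "grip": 1},
  {"slide": [0.5, -5.5, 0], "angular": [0, 0, 0], "grip": 1},
  {"slide": [0.5, -5.5, 0], "angular": [0, 0, 0], "grip": 1},
  {"slide": [0.5, -5.5, 0], "angular": [0, 0, 0], "grip": 1},
  {"slide": [0.5, -5.5, 0], "angular": [0, 0, 0], "grip": 1},
  {"slide": [0.5, -5.5, 0], "angular": [0, 0, 0], "grip": 1},
])

```text
clock: 18.0
position: [553.3, 194.8, 147.3]
ee_rot: [0.002, 0.999, -0.049, 0.005]
force: [1.6, -0.9, -0.3]
grip_width: 34.4
```

```bash
python3 plan.py 582.4 363.1 130 -0.087
```

```text
t 18.0 pos [553.298 194.757 147.302] w 34.4 F [ 1.639 -0.866 -0.309] q6 1.9216033217000785
turn [ 0.003 -0.01  -0.012] slide now cm [  1.223 -17.044   1.691] slide after turn cm [  1.436 -17.024   1.73 ]
```

Emit:
apply_moves([
  {"slide": [0.3, -5, 0.5], "angular": [0.003, -0.01, -0.012], "grip": 1},
  {"slide": [0.3, -5, 0.5], "angular": [0, 0, 0], "grip": 1},
  {"slide": [0.3, -3.5, 0.5], "angular": [0, 0, 0], "grip": 1},
  {"slide": [0.3, -2, 0], "angular": [0, 0, 0], "grip": 1},
  {"slide": [0, 0, 0], "angular": [0, 0, 0], "grip": 1},
])

```text
clock: 18.62
position: [579.4, 356.7, 131.7]
ee_rot: [0.0, 0.999, -0.04, 0.0]
force: [-0.3, -0.3, 0.3]
grip_width: 33.7
```

```bash
python3 plan.py 582.4 363.1 75 -0.087
```

```text
t 18.62 pos [579.439 356.658 131.744] w 33.7 F [-0.258 -0.295  0.251] q6 2.125156737446304
turn [ 0.    -0.001  0.006] slide now cm [ 0.239 -0.668  5.674] slide after turn cm [ 0.239 -0.667  5.674]
```

Emit:
apply_moves([
  {"slide": [0.2, -0.6, 2], "angular": [0, 0, 0], "grip": 1},
  {"slide": [0, 0, 2], "angular": [0, 0, 0], "grip": 1},
  {"slide": [0, 0, 1.5], "angular": [0, 0, 0], "grip": 1},
  {"slide": [0, 0, 0], "angular": [0, 0, 0], "grip": 1},
])

```text
clock: 19.12
position: [581.3, 358.4, 71.3]
ee_rot: [0.002, 0.999, -0.042, -0.001]
force: [-0.2, 0.2, -0.9]
grip_width: 33.6
```

```bash
python3 plan.py 582.4 363.1 43.5 -0.087
python3 - <<'E'
from h import *
for n in ["side"]:
    p,d=robot.read_camera(n); cv2.imwrite(f"pics/{n}8.png",cv2.resize(p[80:230,290:440,::-1],None,fx=4,fy=4,interpolation=cv2.INTER_CUBIC))
E
```

```text
t 19.12 pos [581.309 358.383  71.31 ] w 33.6 F [-0.216  0.209 -0.898] q6 2.1307736509742417
turn [0.003 0.002 0.002] slide now cm [ 0.075 -0.488  2.779] slide after turn cm [ 0.068 -0.479  2.781]
```

View pics/side8.png

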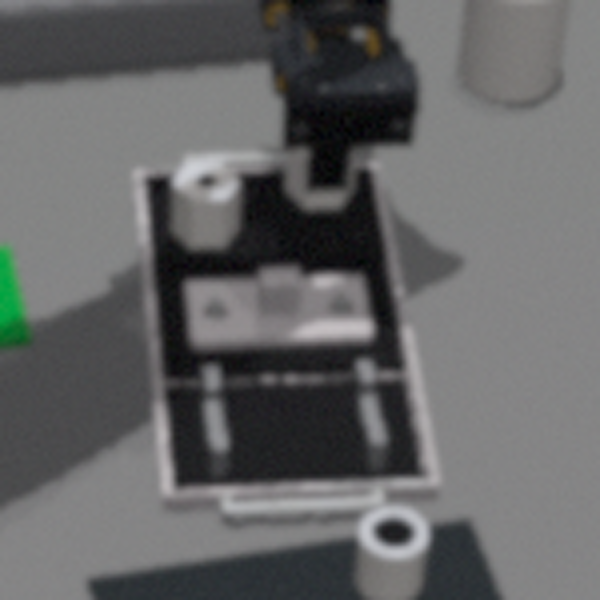

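Hex A stands upright in the near cell, at crop (208,208), and hex B hangs over the far cell, about (322,185). Lowering hex B.

Emit:
apply_moves([
  {"slide": [0.1, -0.5, 1], "angular": [0, 0, 0], "grip": 1},
  {"slide": [0, 0, 1], "angular": [0, 0, 0], "grip": 1},
  {"slide": [0, 0, 0.2], "angular": [0, 0, 0], "grip": 1},
  {"slide": [0, 0, 0], "angular": [0, 0, 0], "grip": 1},
])

```text
clock: 19.68
position: [584.4, 364.3, 50.4]
ee_rot: [0.001, 0.999, -0.042, 0.001]
force: [-0.0, -0.5, -0.1]
grip_width: 34.0
```

```bash
python3 plan.py 582.4 363.1 43.5 -0.087
```

```text
t 19.68 pos [584.381 364.313  50.405] w 34.0 F [-0.039 -0.519 -0.105] q6 2.136553598931819
turn [ 0.001 -0.001  0.002] slide now cm [-0.188  0.137  0.69 ] slide after turn cm [-0.187  0.138  0.69 ]
```

Emit:
apply_moves([
  {"slide": [-0.2, 0.1, 0.4], "angular": [0, 0, 0], "grip": 1},
  {"slide": [0, 0, 0.25], "angular": [0, 0, 0], "grip": 1},
  {"slide": [0, 0, 0], "angular": [0, 0, 0], "grip": 1},
])

```text
clock: 20.05
position: [582.5, 363.6, 44.2]
ee_rot: [0.0, 0.999, -0.042, 0.001]
force: [0.3, 0.0, -0.5]
grip_width: 34.2
```

```bash
python3 plan.py 582.4 363.1 43.5 -0.087
```

```text
t 20.05 pos [582.475 363.621  44.202] w 34.2 F [ 0.313  0.042 -0.519] q6 2.1369560453925076
turn [ 0.    -0.002  0.002] slide now cm [-0.003  0.052  0.07 ] slide after turn cm [-0.003  0.053  0.07 ]
```

Emit:
apply_moves([
  {"slide": [0, 0, 0.12], "angular": [0, 0, 0], "grip": 1},
  {"slide": [0, 0, 0], "angular": [0, 0, 0], "grip": 0.1},
  {"slide": [0, 0, 0], "angular": [0, 0, 0], "grip": 0.1},
  {"slide": [0, 0, -1.5], "angular": [0, 0, 0], "grip": 0.1},
  {"slide": [0, 0, -4], "angular": [0, 0, 0], "grip": 0.1},
  {"slide": [0, 0, -3], "angular": [0, 0, 0], "grip": 0.1},
  {"slide": [0, 0, 0], "angular": [0, 0, 0], "grip": 0.1},
])

```text
clock: 20.92
position: [583.3, 364.2, 134.1]
ee_rot: [-0.001, 0.999, -0.042, 0.003]
force: [0.7, 0.6, 0.3]
grip_width: 42.9
```

```bash
python3 plan.py 512.4 -277.9 110 -0.042
```

```text
t 20.93 pos [583.321 364.187 134.143] w 42.9 F [0.679 0.625 0.314] q6 2.1368399688668918
turn [-0.001 -0.005 -0.043] slide now cm [-1.646 64.582  2.31 ] slide after turn cm [-4.39  64.45   2.414]
```

Emit:
apply_moves([
  {"slide": [0, 0, 0], "angular": [0, -0.005, -0.043], "grip": 0.2},
  {"slide": [-0.4, 6, 0], "angular": [0, 0, 0], "grip": 0.2},
  {"slide": [-0.4, 6, 0], "angular": [0, 0, 0], "grip": 0.2},
  {"slide": [-0.4, 6, 0], "angular": [0, 0, 0], "grip": 0.2},
  {"slide": [-0.4, 6, 0], "angular": [0, 0, 0], "grip": 0.2},
  {"slide": [-0.4, 6, 0], "angular": [0, 0, 0], "grip": 0.2},
  {"slide": [-0.4, 6, 0], "angular": [0, 0, 0], "grip": 0.2},
  {"slide": [-0.4, 6, 0], "angular": [0, 0, 0], "grip": 0.2},
  {"slide": [-0.4, 6, 0], "angular": [0, 0, 0], "grip": 0.2},
  {"slide": [-0.4, 6, 0], "angular": [0, 0, 0], "grip": 0.2},
])

```text
clock: 22.18
position: [520.6, -186.0, 125.0]
ee_rot: [-0.001, 1.0, -0.016, -0.003]
force: [1.1, -0.1, -0.1]
grip_width: 38.0
```

```bash
python3 plan.py 512.4 -277.9 110 -0.042
```

```text
t 22.18 pos [ 520.604 -185.984  125.048] w 38.0 F [ 1.061 -0.071 -0.121] q6 1.1637723028523559
turn [-0.001  0.007  0.01 ] slide now cm [-0.516  9.215  1.495] slide after turn cm [-0.434  9.218  1.505]
```

Emit:
apply_moves([
  {"slide": [-0.2, 4, 0], "angular": [0, 0.007, 0.01], "grip": 0.2},
  {"slide": [0, 3, 0], "angular": [0, 0, 0], "grip": 0.2},
  {"slide": [0, 1, 2], "angular": [0, 0, 0], "grip": 0.2},
  {"slide": [0, 0, 2], "angular": [0, 0, 0], "grip": 0.2},
  {"slide": [0, 0, 0], "angular": [0, 0, 0], "grip": 0.2},
])

```text
clock: 22.8
position: [510.8, -269.5, 76.7]
ee_rot: [-0.003, 1.0, -0.024, -0.003]
force: [-0.2, -0.2, 0.2]
grip_width: 38.0
```

```bash
python3 plan.py 512.4 -277.9 60 -0.042
python3 - <<'E'
from h import *
for n in ["side","top"]:
    p,d=robot.read_camera(n); cv2.imwrite(f"pics/{n}9.png",p[:,:,::-1])
E
```

```text
t 22.8 pos [ 510.818 -269.547   76.694] w 38.0 F [-0.219 -0.159  0.168] q6 1.0393095261240777
turn [-0.006  0.007 -0.007] slide now cm [0.21  0.837 1.663] slide after turn cm [0.193 0.828 1.669]
```

View pics/side9.png

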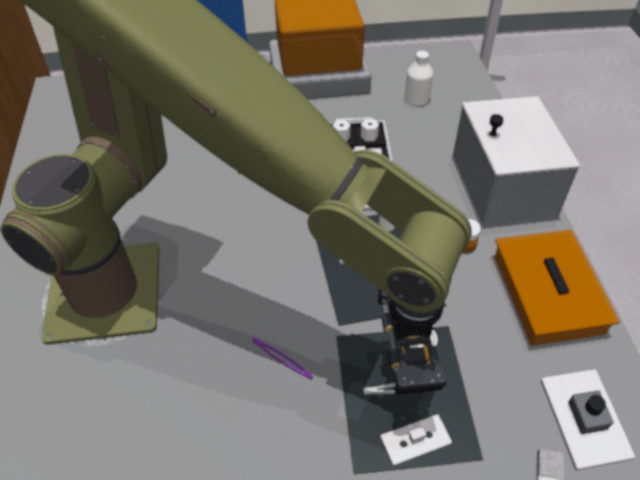

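View pics/top9.png

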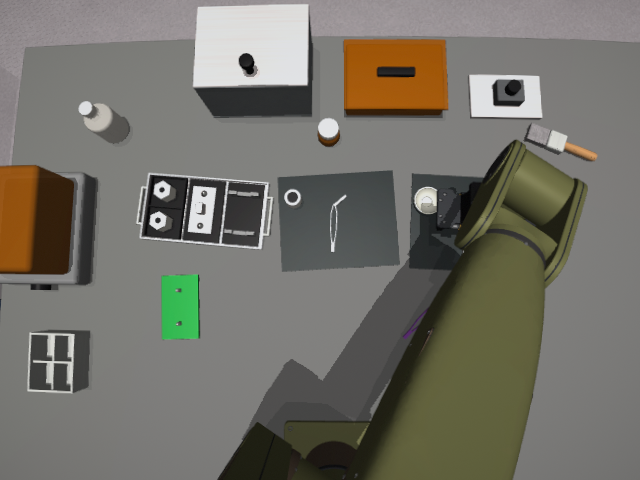

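The top view shows the plate at (201,209) over the dowels and the hexes at (163,190) and (158,221), one in each cell. In the side view the gripper is above the tweezers, whose rear end shows at (365,391).

Emit:
apply_moves([
  {"slide": [0.2, 0.8, 0.8], "angular": [-0.006, 0.007, -0.007], "grip": 0.2},
  {"slide": [0, 0, 1], "angular": [0, 0, 0], "grip": 0.2},
  {"slide": [0, 0, 0], "angular": [0, 0, 0], "grip": 0.2},
])

```text
clock: 23.28
position: [515.0, -278.3, 61.1]
ee_rot: [0.002, 1.0, -0.02, 0.003]
force: [0.9, -0.6, -0.7]
grip_width: 38.1
```

```bash
python3 plan.py 512.4 -277.9 21.5 -0.042
```

```text
t 23.27 pos [ 515.031 -278.29    61.066] w 38.1 F [ 0.947 -0.642 -0.659] q6 1.0227126917103102
turn [ 0.004 -0.006  0.003] slide now cm [-0.289 -0.043  3.955] slide after turn cm [-0.264 -0.028  3.957]
```

Emit:
apply_moves([
  {"slide": [-0.25, 0, 1.5], "angular": [0.004, -0.006, 0], "grip": 0.2},
  {"slide": [0, 0, 1.5], "angular": [0, 0, 0], "grip": 0.2},
  {"slide": [0, 0, 0.3], "angular": [0, 0, 0], "grip": 0.2},
  {"slide": [0, 0, 0], "angular": [0, 0, 0], "grip": 0.2},
])

```text
clock: 23.78
position: [512.3, -278.0, 25.4]
ee_rot: [-0.001, 1.0, -0.02, -0.0]
force: [-0.3, 0.4, 0.3]
grip_width: 38.3
```

```bash
python3 plan.py 512.4 -277.9 21.5 -0.042
```

```text
t 23.77 pos [ 512.266 -278.027   25.352] w 38.3 F [-0.333  0.386  0.253] q6 1.0200017843365077
turn [-0.001  0.001  0.003] slide now cm [ 0.013 -0.013  0.385] slide after turn cm [ 0.013 -0.013  0.385]
```

Emit:
apply_moves([
  {"slide": [0, 0, 0.35], "angular": [0, 0, 0], "grip": 0.2},
  {"slide": [0, 0, 0], "angular": [0, 0, 0], "grip": 0.2},
])

```text
clock: 24.02
position: [512.6, -278.2, 22.1]
ee_rot: [-0.0, 1.0, -0.02, 0.0]
force: [0.1, -0.0, 0.2]
grip_width: 38.1
```

```bash
python3 plan.py 512.4 -277.9 21.5 -0.042
```

```text
t 24.02 pos [ 512.621 -278.233   22.104] w 38.1 F [ 0.117 -0.027  0.248] q6 1.0200353273346283
turn [-0.    -0.     0.003] slide now cm [-0.023 -0.032  0.06 ] slide after turn cm [-0.023 -0.032  0.06 ]
```

Emit:
apply_moves([
  {"slide": [0, 0, 0.05], "angular": [0, 0, 0], "grip": 1},
  {"slide": [0, 0, 0], "angular": [0, 0, 0], "grip": 1},
  {"slide": [0, 0, 0], "angular": [0, 0, 0], "grip": 1},
  {"slide": [0, 0, 0], "angular": [0, 0, 0], "grip": 1},
  {"slide": [0, 0, -2], "angular": [0, 0, 0], "grip": 1},
  {"slide": [0, 0, -4], "angular": [0, 0, 0], "grip": 1},
  {"slide": [0, 0, 0], "angular": [0, 0, 0], "grip": 1},
], force=15)

```text
clock: 24.9
position: [513.6, -278.8, 86.6]
ee_rot: [0.0, 1.0, -0.02, 0.001]
force: [1.0, 0.1, -0.4]
grip_width: 13.6
```

```bash
python3 plan.py 534.7 196.6 120 -0.087
python3 - <<'E'
from h import *
for n in ["side"]:
    p,d=robot.read_camera(n); cv2.imwrite(f"pics/{n}10.png",cv2.resize(p[300:450,320:520,::-1],None,fx=4,fy=4,interpolation=cv2.INTER_CUBIC))
E
```

```text
t 24.9 pos [ 513.555 -278.822   86.602] w 13.6 F [ 0.986  0.064 -0.374] q6 1.0200745923941192
turn [ 0.001 -0.003  0.048] slide now cm [  0.267 -47.585  -3.384] slide after turn cm [ -2.024 -47.546  -3.34 ]
```

View pics/side10.png

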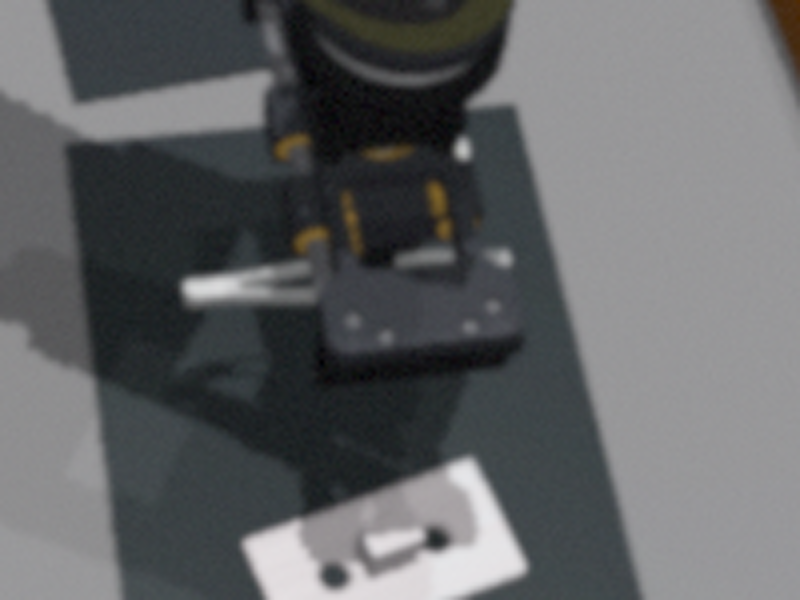

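The tweezers are lifted and level in the jaws, at crop (185–510, 260–290). The opening reads 13.6 mm.

Emit:
apply_moves([
  {"slide": [0, 0, -2], "angular": [0, 0, 0.048], "grip": 1},
  {"slide": [-0.2, -4, -1.5], "angular": [0, 0, 0], "grip": 1},
  {"slide": [-0.2, -5, 0], "angular": [0, 0, 0], "grip": 1},
  {"slide": [-0.2, -5, 0], "angular": [0, 0, 0], "grip": 1},
  {"slide": [-0.2, -5, 0], "angular": [0, 0, 0], "grip": 1},
  {"slide": [-0.2, -5, 0], "angular": [0, 0, 0], "grip": 1},
  {"slide": [-0.2, -5, 0], "angular": [0, 0, 0], "grip": 1},
  {"slide": [-0.2, -5, 0], "angular": [0, 0, 0], "grip": 1},
  {"slide": [-0.2, -5, 0], "angular": [0, 0, 0], "grip": 1},
])

```text
clock: 26.08
position: [526.1, 121.7, 115.0]
ee_rot: [-0.002, 0.999, -0.048, -0.007]
force: [0.3, 0.2, -0.7]
grip_width: 13.8
```

```bash
python3 plan.py 534.7 196.6 120 -0.087
```

```text
t 26.07 pos [526.052 121.712 115.026] w 13.8 F [ 0.318  0.176 -0.673] q6 1.789341884484284
turn [-0.003  0.013 -0.009] slide now cm [ 0.134 -7.539 -0.475] slide after turn cm [ 0.211 -7.536 -0.497]
```

Emit:
apply_moves([
  {"slide": [0.1, -3, 0], "angular": [0, 0.013, -0.009], "grip": 1},
  {"slide": [0, -2, 1], "angular": [0, 0, 0], "grip": 1},
  {"slide": [0, -1, 2], "angular": [0, 0, 0], "grip": 1},
  {"slide": [0, 0, 1], "angular": [0, 0, 0], "grip": 1},
  {"slide": [0, 0, 0], "angular": [0, 0, 0], "grip": 1},
])

```text
clock: 26.7
position: [528.5, 185.2, 68.9]
ee_rot: [-0.0, 0.999, -0.041, -0.004]
force: [-0.1, 0.7, -1.1]
grip_width: 14.0
```

```bash
python3 plan.py 534.7 196.6 60 -0.087
python3 - <<'E'
from h import *
for n in ["side"]:
    p,d=robot.read_camera(n); cv2.imwrite(f"pics/{n}11.png",cv2.resize(p[100:250,290:440,::-1],None,fx=4,fy=4,interpolation=cv2.INTER_CUBIC))
E
```

```text
t 26.7 pos [528.475 185.202  68.918] w 14.0 F [-0.095  0.696 -1.124] q6 1.891063392632825
turn [-0.     0.008  0.005] slide now cm [ 0.534 -1.187  0.888] slide after turn cm [ 0.521 -1.19   0.892]
```

View pics/side11.png

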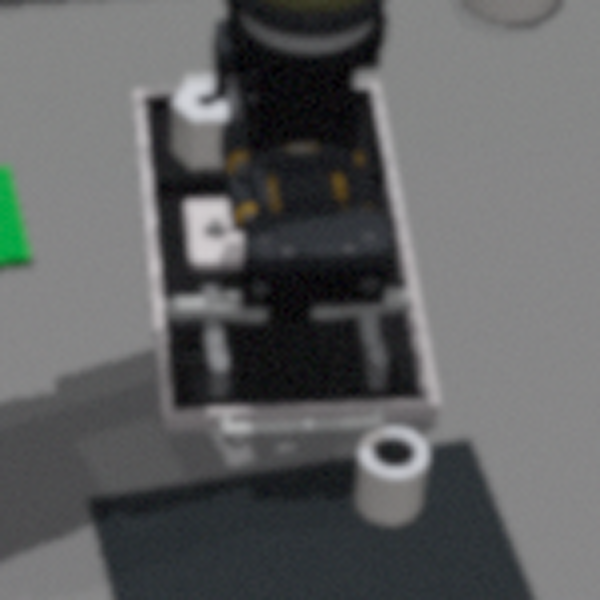

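Emit:
apply_moves([
  {"slide": [0.5, -1.2, 0], "angular": [0, 0.008, 0.005], "grip": 1},
  {"slide": [0, 0, 0.5], "angular": [0, 0, 0], "grip": 1},
  {"slide": [0, 0, 0], "angular": [0, 0, 0], "grip": 1},
])

```text
clock: 27.12
position: [536.5, 196.6, 65.5]
ee_rot: [-0.001, 0.999, -0.045, 0.002]
force: [-0.5, 0.2, -1.0]
grip_width: 14.1
```

```bash
python3 plan.py 534.7 196.6 39 -0.087
python3 - <<'E'
from h import *
np.set_printoptions(suppress=True,precision=1)
p,d=robot.read_camera("side"); cv2.imwrite(f"pics/side12.png",cv2.resize(p[100:250,290:440,::-1],None,fx=4,fy=4,interpolation=cv2.INTER_CUBIC))
E
```

```text
t 27.12 pos [536.468 196.553  65.481] w 14.1 F [-0.543  0.241 -1.043] q6 1.917607397462804
turn [-0.001 -0.004 -0.003] slide now cm [-0.187  0.015  2.647] slide after turn cm [-0.177  0.011  2.648]
```

View pics/side12.png

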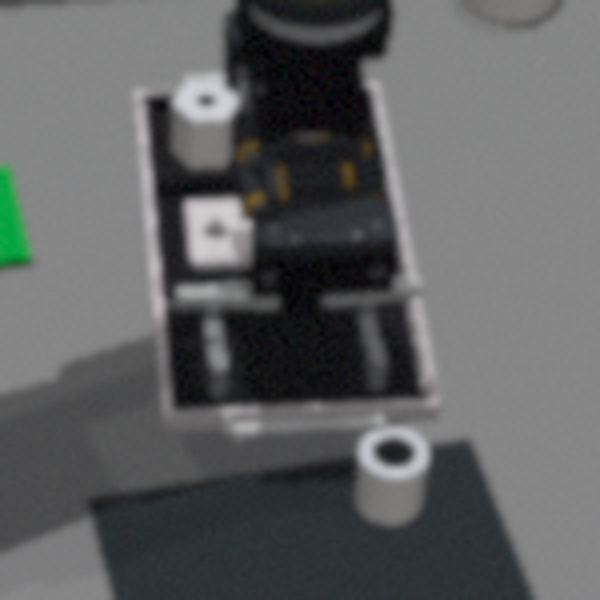

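Emit:
apply_moves([
  {"slide": [-0.15, 0, 1], "angular": [0, -0.004, 0], "grip": 1},
  {"slide": [0, 0, 1], "angular": [0, 0, 0], "grip": 1},
  {"slide": [0, 0, 0], "angular": [0, 0, 0], "grip": 1},
])

```text
clock: 27.55
position: [535.0, 196.6, 44.4]
ee_rot: [-0.001, 0.999, -0.045, 0.0]
force: [0.4, 0.9, -0.3]
grip_width: 13.9
```

```bash
python3 plan.py 534.7 196.6 39 -0.087
```

```text
t 27.55 pos [535.022 196.572  44.422] w 13.9 F [ 0.425  0.851 -0.343] q6 1.9169644825398957
turn [-0.002 -0.    -0.003] slide now cm [-0.032  0.001  0.542] slide after turn cm [-0.032  0.     0.542]
```

Emit:
apply_moves([
  {"slide": [0, 0, 0.4], "angular": [0, 0, 0], "grip": 1},
  {"slide": [0, 0, 0.15], "angular": [0, 0, 0], "grip": 1},
  {"slide": [0, 0, 0], "angular": [0, 0, 0], "grip": 1},
])

```text
clock: 27.92
position: [535.1, 196.5, 38.5]
ee_rot: [-0.001, 0.999, -0.045, 0.0]
force: [0.0, -0.0, -0.6]
grip_width: 14.0
```

```bash
python3 plan.py 534.7 196.6 39 -0.087
python3 - <<'E'
from h import *
p,d=robot.read_camera("side"); cv2.imwrite(f"pics/side13.png",cv2.resize(p[100:250,290:440,::-1],None,fx=4,fy=4,interpolation=cv2.INTER_CUBIC))
E
```

```text
t 27.93 pos [535.066 196.534  38.453] w 14.0 F [ 0.014 -0.025 -0.624] q6 1.9169534872954292
turn [-0.002 -0.    -0.003] slide now cm [-0.037 -0.003 -0.055] slide after turn cm [-0.037 -0.003 -0.055]
```

View pics/side13.png

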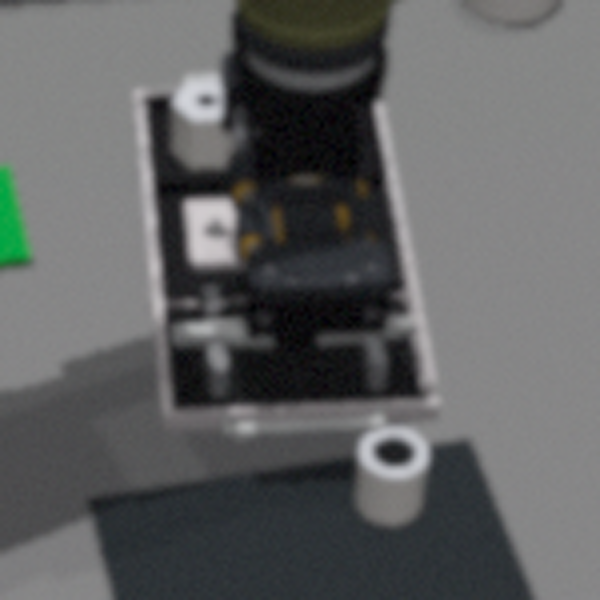

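The tweezers lie across both saddles, inside the notches. I'll lower a touch, feel for contact, release and move off.

Emit:
apply_moves([
  {"slide": [0, 0, 0.1], "angular": [0, 0, 0], "grip": 1},
  {"slide": [0, 0, 0], "angular": [0, 0, 0], "grip": 0.5},
  {"slide": [0, 0, 0], "angular": [0, 0, 0], "grip": 0.5},
  {"slide": [0, 0, -1.5], "angular": [0, 0, 0], "grip": 0.5},
  {"slide": [0, 0, -4], "angular": [0, 0, 0], "grip": 0.5},
  {"slide": [0, 0, -4], "angular": [0, 0, 0], "grip": 0.5},
  {"slide": [0, 5, -3], "angular": [0, 0, 0], "grip": 0.5},
  {"slide": [0, 6, 0], "angular": [0, 0, 0], "grip": 0.5},
  {"slide": [0, 6, 0], "angular": [0, 0, 0], "grip": 0.5},
  {"slide": [0, 6, 0], "angular": [0, 0, 0], "grip": 0.5},
])

```text
clock: 29.22
position: [517.7, -35.3, 176.6]
ee_rot: [-0.001, 0.999, -0.04, 0.007]
force: [1.4, -0.3, 0.4]
grip_width: 23.9
```

Emit:
apply_moves([
  {"slide": [0, 6, 0], "angular": [0, 0, 0], "grip": 0.5},
  {"slide": [0, 6, 0], "angular": [0, 0, 0], "grip": 0.5},
  {"slide": [0, 6, 0], "angular": [0, 0, 0], "grip": 0.5},
  {"slide": [0, 6, 0], "angular": [0, 0, 0], "grip": 0.5},
  {"slide": [0, 6, 0], "angular": [0, 0, 0], "grip": 0.5},
  {"slide": [0, 6, 0], "angular": [0, 0, 0], "grip": 0.5},
  {"slide": [0, 5, 0], "angular": [0, 0, 0], "grip": 0.5},
  {"slide": [0, 0, 0], "angular": [0, 0, 0], "grip": 0.5},
  {"slide": [0, 0, 0], "angular": [0, 0, 0], "grip": 0.5},
])

```text
clock: 30.35
position: [482.5, -462.6, 191.0]
ee_rot: [0.004, 0.999, -0.043, 0.015]
force: [0.3, 0.3, -0.9]
grip_width: 23.8
```

Run:
```python
from h import *
for n in ["side","top"]:
    p,d=robot.read_camera(n); cv2.imwrite(f"pics/{n}14.png",p[:,:,::-1]); np.save(f'{n}14.npy',d)
    x0,y0=(130,165) if n=='top' else (315,105)
    cv2.imwrite(f"pics/{n}14c.png",cv2.resize(p[y0:y0+110,x0:x0+155,::-1],None,fx=5,fy=5,interpolation=cv2.INTER_CUBIC))
print(robot.get_obs()['position'],robot.get_obs()['clock'])
```

```text
[ 482.73588992 -461.96503936  190.96369136] 30.45
```

View pics/top14.png

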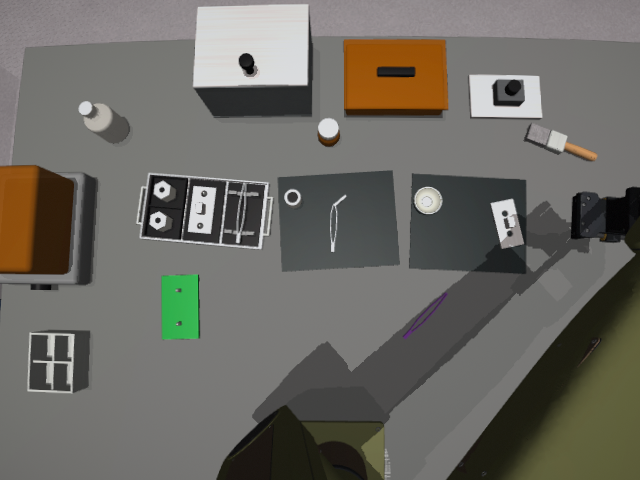

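View pics/top14c.png

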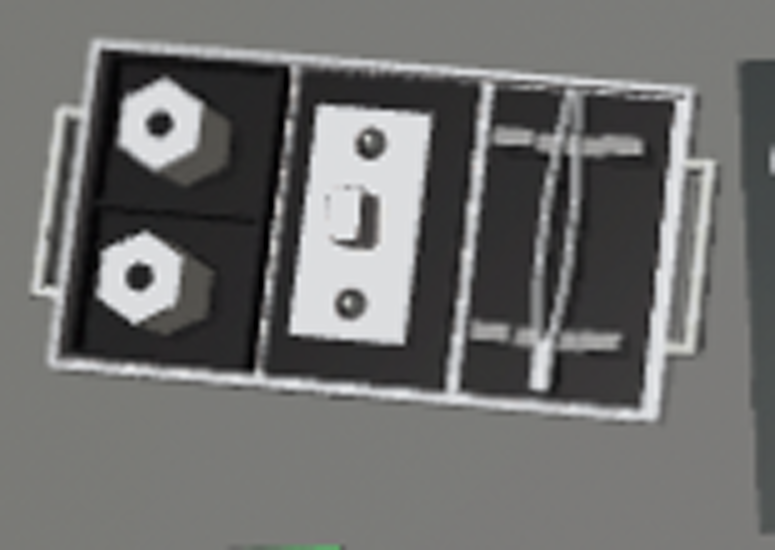

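View pics/side14c.png

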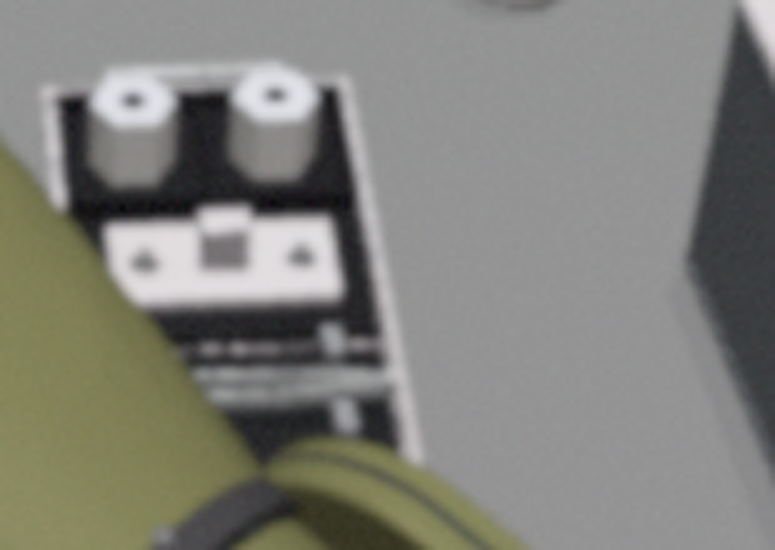

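Everything is placed. One numeric check before I hand it in.

Run:
```python
from h import *
np.set_printoptions(suppress=True,precision=1)
f=lambda x,y,n:((x+.5)/5-.5+(130 if n=='top' else 315),(y+.5)/5-.5+(165 if n=='top' else 105))
th=-0.087; ex=np.array([np.cos(th),np.sin(th)]);ey=np.array([-ex[1],ex[0]]); c=np.array([542.1,281.3])
def loc(P,off): q=P[:2]-c-off*ey; return np.array([q@ex,q@ey])
for nm,a,b in [('hexFar',(160,124),(277,96)),('hexNear',(138,277),(133,100))]:
    t=tri([f(*a,'top')],[f(*b,'side')])[0]; print(nm,'tri top',t,'in bin',loc(t,85))
g=cv2.cvtColor(cv2.imread('pics/top14.png'),cv2.COLOR_BGR2GRAY); k=8
u=cv2.resize(g[180:240,185:220],None,fx=k,fy=k,interpolation=cv2.INTER_CUBIC); cs,_=cv2.findContours((u>150).astype(np.uint8),cv2.RETR_EXTERNAL,cv2.CHAIN_APPROX_NONE)
for q in cs:
    if 60*64<cv2.contourArea(q): 
        W=onplane('top',(q.reshape(-1,2)+.5)/k-.5+[185,180],17)[:,:2].astype(np.float32); r=cv2.minAreaRect(W)
        if min(r[1])<80: print('plate',r,'in base',loc(np.array(r[0]),0))
ends=onplane('top',[f(573,92,'top'),f(540,390,'top')],25); m=ends.mean(0); print('tweezers ends',ends,'len',np.linalg.norm(ends[0]-ends[1]),'in saddle',loc(m,-85),'yaw',np.arctan2(*(ends[0]-ends[1])[1::-1]))
d=np.load('top14.npy')
for nm,(x,y) in [('plate top',(320,320)),('plate top2',(415,125)),('tw rear',(541,378)),('tw tip',(573,97))]:
    p=f(x,y,'top'); w=d[int(round(p[1]))-1:int(round(p[1]))+2,int(round(p[0]))-1:int(round(p[0]))+2]; print(nm,atdepth('top',[p],[np.min(w)])[0],atdepth('top',[p],[np.median(w)])[0])
a=cv2.imread('pics/top0.png').astype(int);b=cv2.imread('pics/top14.png').astype(int); D=abs(a-b).max(2)
print('round/bent change',(D[180:262,283:352]>40).sum(),'close plate', (D[195:252,488:526]>60).sum())
print(robot.get_obs()['clock'],abs(robot.get_obs()['qvel']).max())
```

```text
hexFar tri top [582.5 365.4  38.1   1.3] in bin [33.   2.3]
hexNear tri top [516.6 371.6  38.6   0.7] in bin [-33.3   2.7]
plate ((542.67529296875, 283.6895751953125), (50.88025665283203, 100.5046157836914), 84.80223846435547) in base [0.4 2.4]
tweezers ends [[597.4 191.3  25. ]
 [470.1 202.1  25. ]] len 127.81169266928586 in saddle [-1.  0.] yaw -0.08490838898344939
plate top [500.3 298.4  20.9] [500.7 299.3  18.1]
plate top2 [373.3  -1.3 948.2] [585.5 261.4  16.6]
tw rear [475.1 201.7  25.6] [475.3 202.1  23.9]
tw tip [595.  191.   26.3] [595.9 191.8  22.2]
round/bent change 235 close plate 317
30.45 0.009455871360469794
```

Run:
```python
from h import *
np.set_printoptions(suppress=True,precision=1)
d=np.load('top14.npy')
for u,v in [(163,186),(158,217),(161,193),(156,224)]: 
    w=d[v-1:v+2,u-1:u+2]; print(atdepth('top',[(u,v)],[np.median(w)])[0])
a=cv2.cvtColor(cv2.imread('pics/top0.png'),6);b=cv2.cvtColor(cv2.imread('pics/top14.png'),6)
for nm,(x0,y0,x1,y1),t in [('round',(280,185,305,212),150),('bent',(325,190,352,255),110),('close',(488,195,527,252),100)]:
    o=[]
    for g in (a,b):
        m=cv2.moments((g[y0:y1,x0:x1]>t).astype(np.uint8),True); o.append((m['m10']/m['m00'],m['m01']/m['m00'],m['m00']))
    print(nm,np.array(o))
robot.close_job()
```

```text
[588.1 360.8  42.8]
[522.3 369.5  40.3]
[573.1 364.6  42.5]
[507.2 372.2  42.5]
round [[ 12.   11.9 109. ]
 [ 12.1  11.7 115. ]]
bent [[  9.5  32.2 199. ]
 [  9.6  32.3 208. ]]
close [[  19.    28.2 1030. ]
 [  18.7   27.8 1004. ]]
the job is handed in; nothing more can be done
```

The caddy is made up and handed in at about 30.5 s of the 120 s allowed. The gripper was clear of everything.

- **Wide-hole plate:** it lies flat over both dowels, measured 0.4 mm along and 2.4 mm across from centre. Depth puts its top at about 17–18 mm, against 17 mm expected.
- **Straight tweezers:** they lie in both notches, about 1 mm off centre along the rest. They are lined up with the rest to within about 0.01 rad and level within the depth noise.
- **Six-sided spacers:** one stands upright in each cell, at about x = ±33 mm and y = +2.5 mm in the bin's frame.
- **Look-alikes:** the round spacer, bent tweezers and close-hole plate stayed within half a pixel (about 1 mm) of where they started.

**Checks that disagreed:** triangulating the spacer tops from two views gave about 38 mm, while depth gave mostly about 42.5 mm and 42 mm is expected. I put that down to reading the bore pixels by eye in the final side view; both readings keep the spacers on the floor within tolerance. Earlier, the side camera placed the dowels about 2 mm further in y than the top camera, so I split the difference. The plate went down with no contact force.

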